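# Press glued hull blanks under a ratchet-wound weight press

## Robot

A 7-joint arm with a two-finger parallel gripper is mounted at the origin on a cart in front of the work surface, level with it; the furniture and walls round the work are solid. World frame = base frame: x ahead of the robot, y to its left, z up, the work surface at z = 0. Lengths are in m, angles in rad, forces in N, time in s.
With the tool pointing down it reaches from about 0.425 to 0.925 m from the base axis. Payload 6.8 kg.
Tool frame: the origin (TCP) lies on the front face of the gripper's body, between the roots of the fingers; the fingertips stand 73 mm ahead of it and the grasp point (between the pads) lies 54 mm ahead of it (env.nose_length is the distance from the TCP to the fingertips, in m); z points along the fingers, y is the direction in which the jaws open and shut (so a half turn about z gives the same grasp; the last joint's range is limited). The gripper opens to 85 mm and grips with 20 to 120 N. Pads are 22 mm wide; open, the fingers measure 114 mm over their backs; the gripper's body (76 mm by 85 mm) begins 54 mm behind the grasp point. The pads swing forward as they close: fully open they stand 13 mm farther back than shut.
Start: joints at [1.11, 0.477, 0.022, 1.555, -0.011, 1.109, -0.083], TCP at [0.233, -0.633, 0.304] pointing down, gripper open.
Joint ranges: [-2.96, 2.96], [-0.34, 2.1], [-1.41, 1.46], [0.24, 2.44], [-1.37, 4.51], [0.17, 1.92], [-2.96, 2.96]. Speed limits (rad/s): [2.39, 2.39, 3.14, 3.14, 3.14, 3.14, 3.14].

## Interface

Orientations are given as a unit quaternion [w, x, y, z].
In Python, from cell import env, kin, camera, calibration, job gives the robot as it stands. The module is installed in compiled form; this text tells all that it offers. Calls block until the motion is done:
- env.reach(position, orientation): joint-space move of the TCP to a pose.
- env.movel(position, velocity=0.15, rot=None, stop_force=None): straight line of the TCP; rot=None keeps the orientation; velocity is the mean speed in m/s. With stop_force (N) it stops when the force on the tool has changed by that much, and returns True; else False.
- env.goto_joints(angles): joint-space move.
- env.grip(opening, f_grip=None): finger opening in m; f_grip is the grip in N (None keeps the last); returns when the fingers have stopped.
- env.dwell(seconds).
- kin.inverse_kinematics(position, orientation): joint angles nearest the present ones, or None.
- env.get_state(): the state.
- camera(name): name is "side" or "top"; returns (picture, depth): 400x640x3 uint8, blue, green, red; 400x640 float32, m along the optical axis (not along the pixel's ray), 0 where there is no reading.
- calibration(name): a dict with "fx", "fy", "cx", "cy" (pixels), "k1" (the pictures are not rectified: a ray, as slopes to the right and down, at radius r is drawn at 1 + k1 r^2 times it, then the intrinsics apply), "rvec" (rotation vector, rad) and "tvec" (3), from world to camera coordinates, as OpenCV has them. Camera axes: x right, y down, z forward; pixel columns grow to the right and rows downward; lengths in m; the calibration is good to about 2 mm. A picture is of the moment at which its call begins. calibration takes no time and is no camera call.
A pose or a line that the arm cannot do raises env.PlanningError and nothing moves.
- job.job_done(): hands the job in, once; it reports no verdict.
The state is a dict: "time": time; "qpos": joint angles; "joint_velocities": joint speeds; "joint_torque": joint torques, N m; "tcp_pos": TCP position; "orientation": TCP orientation; "force": force on the tool from outside, world axes, zero at the start; "torque": the same for the moment, N m; "opening": finger opening in m.
Only numpy, scipy, OpenCV 4.12 (cv2) and the standard library are available. Lean on these libraries where they do the work, as an engineer would, in place of code of your own. Each camera call takes 0.05 s, during which the arm holds its last target.

## Task

Put the glued hull blanks in the press: draw its tray out sideways by the knob, lay every blank flat on the tray floor, and push the tray fully home under the raised platen. Then press the pawl's trip lever down until it stays down by itself, take hold of the crank, wind it up a touch so that the pawl springs clear of the ratchet wheel, and let the crank turn back slowly under the load, never letting the weight run away, until the platen rests on the blanks. Last, let go of the crank and lift the trip lever back up so that the pawl lies on the wheel again; leave the other things on the desk alone.

Things in the scene. Friction and masses are not known exactly. Their poses are not given: they have to be found in the camera images.
- press: dead-weight laminating press, grey casting, fixed to the desk. Origin: on the desk under the platen's middle; x points away from the robot at yaw 0, y left, z up; 'press frame' below means these axes, in mm. Bed x -70..70, y -84..245, 8 high; column behind it, x 64..110, y -42..42, 190 high. Wheel, pawl, trip lever and crank are on its robot side (-x).
- press_head (a point): centre of the head's top, (0, -10, 214) in the press frame: head x -26..26, y -66..45, z 150..214; grey side plate in front of it to x -31, y -84..48, z 168..244; neck back to the column z 142..190. The round weight on the ram above is 76 mm across, z 285..337 while the platen is up, and sinks with it.
- tray (a joint): how far the aluminium tray is drawn out along the press's +y, in m: 0 fully home under the platen, 0.16 fully out, clear of the platen. It stays where it is left; moving it takes about 2 N.
- tray_knob (a point): middle of the black grip, 22 mm across and 36 mm high, on top of the upright post at the tray's left end (top 17 mm above this point); at (0, 105, 84) in the press frame while the tray is home. The tongue that carries the post is 70 mm below this point. While the tray is home the raised platen's edge (z 97..109) is 35 mm away in y, the head 60 mm.
- tray_floor (a point): centre of the tray's floor (upper face), 15 mm above the desk; axes as the press's. Inside, the floor is 117 mm in x and 149 mm in y; its rim, 3.5 mm thick, stands 6 mm above the floor.
- platen (a joint): how far the steel platen (114 x 140 x 12 mm in x, y, z) has come down, in m: about 0 at the start, held up by the pawl, its underside 82 mm above the tray floor; about 0.064 when it rests on blanks that lie flat; 0.082 on an empty tray. With ram and weight it is 1.6 kg.
- crank (a joint): turn of the crank in rad, about 0 at the start. Positive lets the platen down, 13 mm per rad (4.9 rad in all); negative winds it up (0.9 rad at most). Its shaft runs along the press's x at y 24, z 185. Positive: the handle goes from the top towards -y (the robot's right), then down. The load pulls it that way with about 3 N at the handle.
- crank_grip (a point): middle of the crank's wooden handle, a freely turning sleeve 21 mm across and 75 mm long, along the press's x, 65 mm from the shaft; in the press frame (-120, 24 - 65 sin(0.4 + crank), 185 + 65 cos(0.4 + crank)). The flat crank arm is at x -70..-62.
- trip_lever (a joint): turn of the trip lever in rad: 0 up (sprung), positive as its paddle is pressed down, stop at 0.42. Past about 0.36 a spring plunger has snapped over it and then holds it at about 0.34 by itself. About 7 N at the paddle presses it in, about 4 N lifts it out again.
- lever_paddle (a point): middle of the top edge of the lever's black paddle, a plate 10 mm thick in x, 30 mm long in y, 24 mm high; in the press frame about (-51, -93, 258) while up and (-51, -100, 233) while held down. The lever turns about a pin along x at y -24, z 225.
- pawl_tip (a point): the pawl's nose, on the lever's pin behind a spring. About 30 mm from wheel_axis when down in a tooth, up to 39.5 mm riding on the wheel, over 40 mm when clear. With the lever held down it is sprung upward, but the loaded undercut tooth keeps it until the crank is wound up 0.1 to 0.3 rad; with the lever up it falls on the wheel.
- wheel_axis (a point): centre of the ratchet wheel on the crank shaft (10 teeth, tips 37 mm from here), at (-40, 24, 185) in the press frame.
- blank_1: glued hull blank of a ship model: three plywood layers, 66 mm long, 36 mm wide amidships, 18 mm high, 50 g, pointed at its +x end (bow); sides parallel and 36 mm apart from 20 mm behind to 8 mm ahead of the origin. Origin: centre of its underside; x along its length, z up. It may be absent (2 to 4 are there).
- blank_2: glued hull blank of a ship model: three plywood layers, 66 mm long, 36 mm wide amidships, 18 mm high, 50 g, pointed at its +x end (bow); sides parallel and 36 mm apart from 20 mm behind to 8 mm ahead of the origin. Origin: centre of its underside; x along its length, z up. It may be absent (2 to 4 are there).
- blank_3: glued hull blank of a ship model: three plywood layers, 66 mm long, 36 mm wide amidships, 18 mm high, 50 g, pointed at its +x end (bow); sides parallel and 36 mm apart from 20 mm behind to 8 mm ahead of the origin. Origin: centre of its underside; x along its length, z up. It may be absent (2 to 4 are there).
- blank_4: glued hull blank of a ship model: three plywood layers, 66 mm long, 36 mm wide amidships, 18 mm high, 50 g, pointed at its +x end (bow); sides parallel and 36 mm apart from 20 mm behind to 8 mm ahead of the origin. Origin: centre of its underside; x along its length, z up. It may be absent (2 to 4 are there).
- side_cutter: side cutters with red handles, 126 mm long, lying in front of the press; bystander. Origin: centre of its underside
- tweezers: steel tweezers, 118 mm long, lying near the desk's front edge; bystander. Origin: centre of its underside
- dropper_bottle: small dropper bottle, 29 mm across, 88 mm high, standing at the left behind the vice; bystander. Origin: centre of its underside
- tape_roll_1: roll of masking tape, 84 mm across, 19 mm high, lying at the left; bystander. Origin: centre of its underside
Mind the look-alikes: they are no part of the job. Leave any black look-alike of the blank_1 alone.

How it is judged:
By the outcome, as a careful person would: the job done as asked, in the order asked, and still so for the second after the job is handed in, with the robot touching nothing.
Of blank_1, blank_2, blank_3, blank_4 only 2 to 4 are there at a start; the rules pass over those that are not, and their reading is None.
At some moment in a run one of blank_1, blank_2, blank_3, blank_4 may be knocked a few centimetres aside while the robot is not near it.
It also fails if it takes over 210 s, if anything falls off the work surface, if the arm or the gripper's body presses on something with over 40 N, if the wrist force passes 120 N, or if a joint passes its speed limit or range.

## Working session

There is one attempt and no reset: what is moved stays moved. The work goes in short steps, each a Python script; the robot and the scene stay as the last script left them, time stands still between calls to the robot, and variables do not carry over. Pictures are saved under pics/ and viewed, and the job is handed in when it is done.

```bash
ls; mkdir -p pics
cat > h.py <<'E'
import numpy as np, cv2
from cell import env, kin, camera, calibration, job
def cal(n):
    c=calibration(n); R,_=cv2.Rodrigues(np.array(c["rvec"],float)); return c,R,np.array(c["tvec"],float).reshape(3)
def ray(n,u,v):
    c,R,t=cal(n); x=(u-c["cx"])/c["fx"]; y=(v-c["cy"])/c["fy"]; a,b=x,y
    for _ in range(20):
        s=1+c["k1"]*(a*a+b*b); a,b=x/s,y/s
    return -R.T@t, R.T@np.array([a,b,1.0])
def onplane(n,u,v,z):
    o,d=ray(n,u,v); return o+d*(z-o[2])/d[2]
def proj(n,p):
    c,R,t=cal(n); q=R@np.asarray(p,float)+t; a,b=q[0]/q[2],q[1]/q[2]; s=1+c["k1"]*(a*a+b*b)
    return np.array([c["fx"]*a*s+c["cx"],c["fy"]*b*s+c["cy"]])
def pt(n,u,v,dep):
    o,d=ray(n,u,v); return o+d*dep[int(round(v)),int(round(u))]
def tri(n1,p1,n2,p2):
    o1,d1=ray(n1,*p1); o2,d2=ray(n2,*p2)
    A=np.stack([d1,-d2],1); s,_,_,_=np.linalg.lstsq(A,o2-o1,rcond=None)
    a=o1+d1*s[0]; b=o2+d2*s[1]; return (a+b)/2,np.linalg.norm(a-b)
def shot(tag,names=("side","top")):
    r={}
    for n in names:
        im,d=camera(n); cv2.imwrite(f"pics/{tag}_{n}.png",im); np.save(f"pics/{tag}_{n}.npy",d); r[n]=(im,d)
    return r
E
python3 - <<'E'
from h import *
shot("a")
for n in("side","top"): c,R,t=cal(n); print(c,(-R.T@t).round(3),R.round(2).tolist())
s=env.get_state(); print(s)
E
```

```text
pics
{'fx': 442.5133618329632, 'fy': 442.5133618329632, 'cx': 323.3874706147918, 'cy': 201.93079830807793, 'k1': -0.02588157208675074, 'rvec': array([ 0.68679181, -2.39309454,  1.43685389]), 'tvec': array([0.47451641, 0.23170602, 1.59572504])} [-0.26   1.36   0.953] [[-0.85, -0.52, 0.01], [-0.26, 0.4, -0.88], [0.45, -0.75, -0.47]]
{'fx': 498.0041046878461, 'fy': 498.0041046878461, 'cx': 314.79016242204096, 'cy': 193.37144281641423, 'k1': -0.04451135107095866, 'rvec': array([ 1.66828624, -2.44864687,  0.34909271]), 'tvec': array([0.26293556, 0.47712718, 1.58378007])} [0.112 0.24  1.654] [[-0.37, -0.93, 0.0], [-0.89, 0.35, -0.28], [0.26, -0.1, -0.96]]
{'time': 0.1, 'qpos': array([ 1.10992613,  0.47767298,  0.02234127,  1.55634272, -0.01152459,
        1.10929015, -0.08313683]), 'joint_velocities': array([ 0.00088394, -0.00163655, -0.00115408, -0.0026098 , -0.00072078,
        0.00025876, -0.00122009]), 'joint_torque': array([ 4.30910455e-03, -5.97762680e+01,  1.61397535e+00, -2.81954241e+01,
        1.29656945e-02,  5.00483395e-03,  2.78356094e-05]), 'tcp_pos': array([ 0.23307421, -0.63304671,  0.30305678]), 'orientation': array([-7.71189615e-04,  9.84486448e-01,  1.75458843e-01, -1.83634827e-04]), 'force': array([0.31273622, 0.06072877, 0.32630853]), 'torque': array([-0.00263433,  0.00324079, -0.00594453]), 'opening': 0.08532712690151481}
```

View pics/a_side.png

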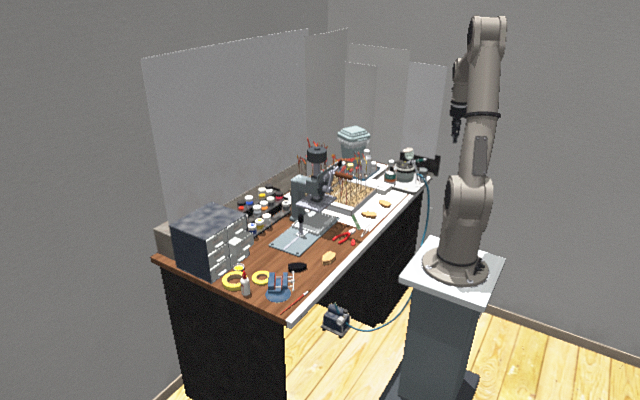

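View pics/a_top.png

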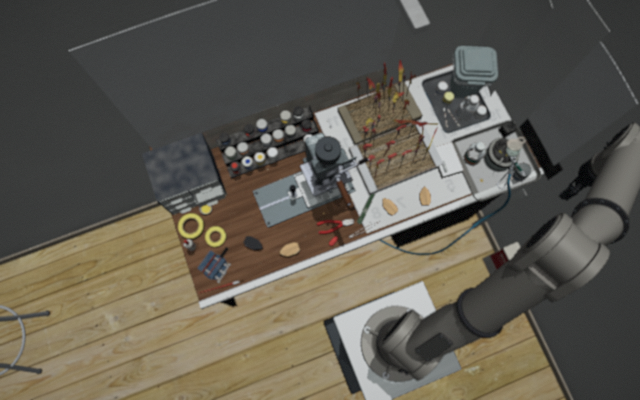

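Run:
```python
import cv2
t=cv2.imread("pics/a_top.png"); s=cv2.imread("pics/a_side.png")
cv2.imwrite("pics/a_t1.png",cv2.resize(t[120:290,170:450],None,fx=2.85,fy=2.85,interpolation=cv2.INTER_CUBIC))
cv2.imwrite("pics/a_s1.png",cv2.resize(s[130:310,220:430],None,fx=3.3,fy=3.3,interpolation=cv2.INTER_CUBIC))
```

```text
(no output)
```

View pics/a_t1.png

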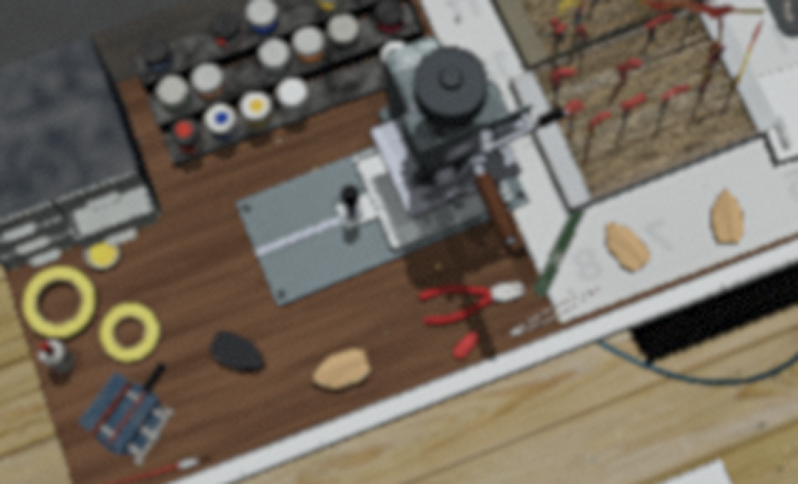

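View pics/a_s1.png

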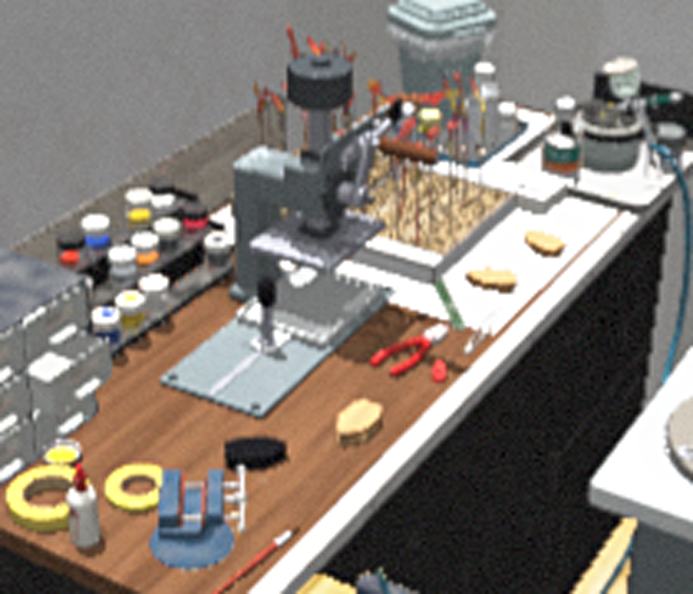

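Run:
```python
from h import *
T=cv2.imread("pics/a_top.png"); S=cv2.imread("pics/a_side.png"); dT=np.load("pics/a_top.npy"); dS=np.load("pics/a_side.npy")
f=lambda x,y:(170+x/2.85,120+y/2.85)
c=[onplane("top",*f(*p),0.008) for p in [(238,204),(281,303)]]
print("bed corners",np.round(c,4)); e=c[0]-c[1]; yaw=np.arctan2(e[1],e[0]);print("len",np.linalg.norm(e),"yaw",yaw)
# knob
g=lambda x,y:(220+x/3.3,130+y/3.3)
kt=f(350,190); ks=g(267,283)
print("knob",kt,ks,tri("top",kt,"side",ks), pt("top",*kt,dT),pt("side",*ks,dS))
print("weight top", pt("top",*f(450,78),dT), pt("side",*g(320,60),dS))
for n,I,D in(("top",T,dT),("side",S,dS)):
    h=cv2.cvtColor(I,cv2.COLOR_BGR2HSV)
    for p in ([(290,249),(389,206),(425,196),(253,243)] if n=="top" else [(329,258),(369,214),(385,203),(297,267)]):
        print(n,p,h[p[1],p[0]],pt(n,*p,D).round(4))
    m=cv2.inRange(h,(12,60,110),(26,200,255))
    k,l,st,ce=cv2.connectedComponentsWithStats(m)
    for i in range(1,k):
        if 40<st[i,4]<400: print(n,i,st[i],ce[i].round(1),onplane(n,*ce[i],0.018).round(4))
```

```text
bed corners [[0.6397 0.2579 0.008 ]
 [0.5056 0.2513 0.008 ]]
len 0.1341862691328066 yaw 0.04906971689542628
knob (292.8070175438596, 186.66666666666669) (300.9090909090909, 215.75757575757575) (array([0.58113983, 0.13099084, 0.09059344]), np.float64(0.001423416204620426)) [0.57815465 0.1321325  0.10275324] [0.57611997 0.13711397 0.09494081]
weight top [0.58135472 0.01418652 0.33368466] [0.5787662  0.02030525 0.334639  ]
top (290, 249) [ 17  93 175] [0.4048 0.2116 0.0192]
top (389, 206) [ 18  95 174] [ 0.4193 -0.153   0.0206]
top (425, 196) [ 18  95 172] [ 0.4069 -0.2829  0.0181]
top (253, 243) [120  15  50] [0.4674 0.3187 0.0247]
top 4 [390  93   9  10  47] [394.6  97.4] [ 0.7854 -0.3382  0.018 ]
top 9 [355 107  21  21 186] [364.8 118.6] [ 0.7477 -0.2041  0.018 ]
top 36 [379 135  40  30 345] [401.  147.8] [ 0.5981 -0.2787  0.018 ]
top 43 [415 147   9  14  52] [419.8 154.1] [ 0.5524 -0.3308  0.018 ]
top 46 [367 148  20  10  72] [377.7 153.1] [ 0.6098 -0.1943  0.018 ]
top 55 [420 187  11  18 151] [424.8 196.6] [ 0.4051 -0.2813  0.018 ]
top 56 [383 199  15  16 156] [389.4 206.3] [ 0.418
[... 548 characters left out ...]
82 254] [ 0.4003 -0.2702  0.0182]
side (297, 267) [135  13  40] [0.4604 0.3339 0.0204]
side 31 [379 200  12   8  56] [384.1 203.1] [ 0.4032 -0.2676  0.018 ]
side 35 [362 211  14   7  65] [368.8 214. ] [ 0.4173 -0.1422  0.018 ]
side 50 [350 228  14  14  71] [357.2 235.2] [0.381  0.0334 0.018 ]
side 61 [152 253  24  16 140] [164.  259.8] [0.8848 0.5529 0.018 ]
side 66 [256 273  13   8  53] [261.8 276.3] [0.5329 0.4389 0.018 ]
side 74 [372 287  41  42 251] [397.3 305.8] [0.0852 0.3284 0.018 ]
side 90 [349 316  17  13 102] [356.  323.3] [0.1584 0.4653 0.018 ]
side 133 [378 354  26  46  50] [390.  377.9] [-0.0085  0.5937  0.018 ]
side 143 [166 384  20  16  92] [178.  392.4] [0.4177 0.9153 0.018 ]
```

Run:
```python
from h import *
T=cv2.imread("pics/a_top.png"); S=cv2.imread("pics/a_side.png")
cs=[]
for I,P in((T,[(290,249),(389,206),(425,196),(253,243)]),(S,[(329,258),(369,214),(385,203),(297,267)])):
    cs.append(np.hstack([cv2.resize(I[y-16:y+17,x-16:x+17],(190,190),interpolation=cv2.INTER_NEAREST) for x,y in P]))
cv2.imwrite("pics/crops.png",np.vstack(cs))
for n,I,P in(("top",T,[(290,249),(389,206),(425,196)]),("side",S,[(329,258),(369,214),(385,203)])):
    B=I.astype(int)
    for x,y in P:
        sub=I[y-16:y+17,x-16:x+17]; lab=cv2.cvtColor(sub,cv2.COLOR_BGR2LAB).astype(int)
        b=(lab[...,2]-128); L=lab[...,0]
        m=((b>13)&(L>130)).astype(np.uint8)
        k,l,st,ce=cv2.connectedComponentsWithStats(m); i=l[16,16]
        cc=(l==i).astype(np.uint8)
        vs,us=np.nonzero(cc)
        w=np.array([onplane(n,u+x-16,v+y-16,0.018 if n=="top" else 0.012) for u,v in zip(us,vs)])[:,:2]
        r=cv2.minAreaRect((w*1000).astype(np.float32)); 
        ev=np.linalg.eigh(np.cov(w.T)); ax=ev[1][:,1]; q=(w-w.mean(0))@ax
        print(n,(x,y),st[i],"c",w.mean(0).round(4),"rect",np.round(r[0],1),np.round(r[1],1),round(r[2],1),"ax",np.degrees(np.arctan2(ax[1],ax[0])).round(1),"skew",(q**3).mean()/q.std()**3, q.min(),q.max())
```

```text
top (290, 249) [  6  10  20  13 180] c [0.4057 0.2124] rect [406.3 214.3] [63.1 36.9] 84.7 ax 87.7 skew 0.07841164869967193 -0.029265372601057757 0.03354106620277622
top (389, 206) [ 10   8  15  17 157] c [ 0.4189 -0.1547] rect [ 421.1 -153.2] [60.4 34.9] 21.3 ax -164.7 skew -0.10035914167700016 -0.033295453453071513 0.028047025252032374
top (425, 196) [ 11   7  11  18 153] c [ 0.4058 -0.2818] rect [ 408.4 -283.6] [34.3 61.3] 65.2 ax 158.4 skew -0.16124391563653215 -0.033704298703183665 0.026879332558242815
side (329, 258) [  0   0  33  33 753] c [0.4166 0.2065] rect [400.1 210.8] [122.6 199.5] 32.7 ax 107.7 skew 0.32544891676592624 -0.09719600073142033 0.12132647526333744
side (369, 214) [ 9 13 15  6 54] c [ 0.4232 -0.1571] rect [ 423.  -156.3] [52.6 44.7] 53.7 ax -159.6 skew -0.06864198132575422 -0.03093022609799007 0.03068202400233865
side (385, 203) [10 13 12  6 53] c [ 0.4101 -0.2834] rect [ 409.3 -284. ] [49.7 47.4] 33.1 ax 163.4 skew -0.06516482726736807 -0.03091242842145231 0.027009926040532997
```

View pics/crops.png

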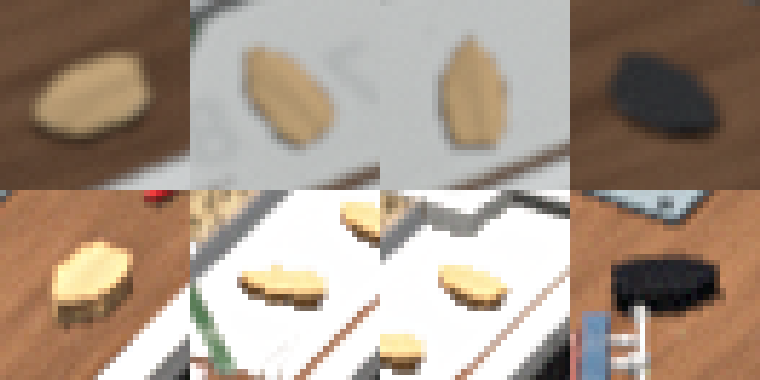

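```bash
cat >> h.py <<'E'
def PW(p,pose):
    x,y,yaw=pose; c,s=np.cos(yaw),np.sin(yaw); p=np.asarray(p,float)/1000
    return np.array([x+c*p[0]-s*p[1],y+s*p[0]+c*p[1],p[2]])
def overlay(img,n,pose,pts,x0,y0,w,h,f,out,lines=()):
    I=cv2.resize(img[y0:y0+h,x0:x0+w],None,fx=f,fy=f,interpolation=cv2.INTER_CUBIC)
    q=lambda p:tuple(np.round((proj(n,PW(p,pose))-[x0,y0]+0.5)*f).astype(int).tolist())
    for p in pts: cv2.circle(I,q(p),2,(0,255,0),-1)
    for a in lines:
        for u,v in zip(a[:-1],a[1:]): cv2.line(I,q(u),q(v),(255,0,255),1)
    cv2.imwrite(out,I)
E
cat > ov.py <<'E'
from h import *
import sys
pose=tuple(map(float,sys.argv[1:4])); tag=sys.argv[4]; cr=float(sys.argv[5]) if len(sys.argv)>5 else 0
tr=float(sys.argv[6]) if len(sys.argv)>6 else 0
pl=float(sys.argv[7]) if len(sys.argv)>7 else 0
circ=lambda c,r:[(c[0]+r*np.cos(a),c[1]+r*np.sin(a),c[2]) for a in np.linspace(0,2*np.pi,25)]
rect=lambda x0,x1,y0,y1,z:[(x0,y0,z),(x1,y0,z),(x1,y1,z),(x0,y1,z),(x0,y0,z)]
g=(24-65*np.sin(.4+cr),185+65*np.cos(.4+cr))
L=[rect(-70,70,-84,245,8),circ((0,0,337-pl),38),rect(-57,57,-70,70,109-pl),rect(-62,62,-78+tr,78+tr,21),rect(-26,26,-66,45,214),
 [(-157,g[0],g[1]),(-83,g[0],g[1])],circ((0,105+tr,101),11),rect(-56,-46,-108,-78,258)]
for n,a in(("top",(230,110,150,130,5)),("side",(255,130,130,130,4.6))):
    overlay(cv2.imread(f"pics/{tag}_{n}.png"),n,pose,[],*a,f"pics/ov_{tag}_{n}.png",L)
E
python3 ov.py 0.585 0.010 0.049 a
```

```text
(no output)
```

View pics/ov_a_top.png

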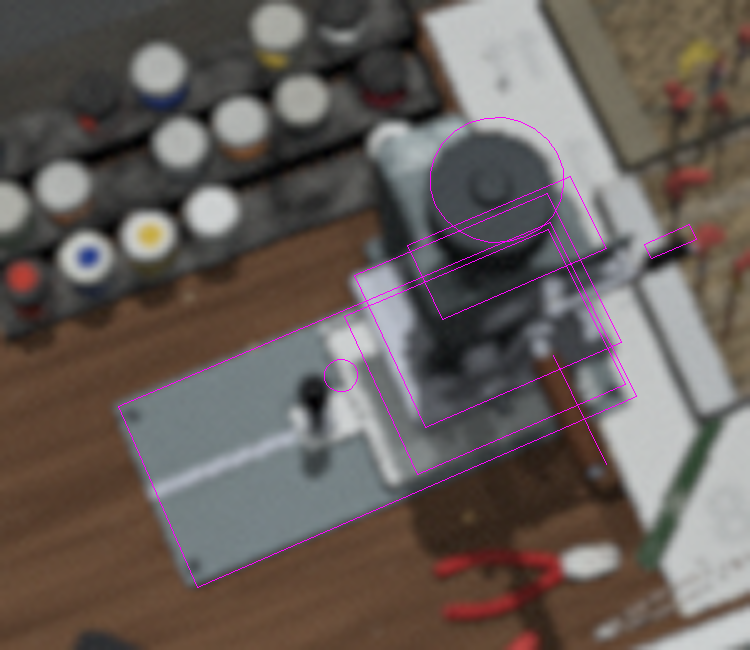

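View pics/ov_a_side.png

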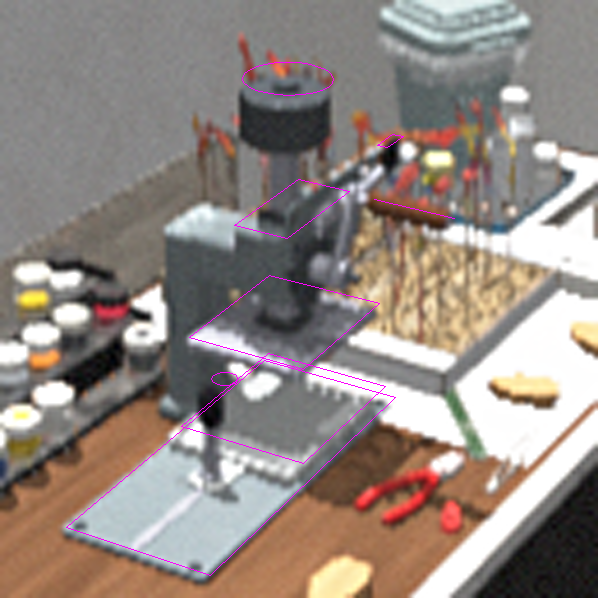

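Run:
```python
import cv2,numpy as np
def tile(I,x0,y0,w,h,f,out):
    J=cv2.resize(I[y0:y0+h,x0:x0+w],None,fx=f,fy=f,interpolation=cv2.INTER_CUBIC)
    J=np.clip(J.astype(float)*1.5,0,255).astype(np.uint8) if 'top' in out else J
    for x in range(0,w,10): cv2.putText(J,str(x0+x),(x*f,8),0,.3,(0,255,255),1); cv2.line(J,(int((x+.5)*f),0),(int((x+.5)*f),J.shape[0]),(255,255,0) ,1) if 0 else cv2.line(J,(int((x+.5)*f),8),(int((x+.5)*f),14),(0,255,255),1)
    for y in range(0,h,10): cv2.putText(J,str(y0+y),(0,int((y+.5)*f)+3),0,.3,(0,255,255),1); cv2.line(J,(20,int((y+.5)*f)),(26,int((y+.5)*f)),(0,255,255),1)
    cv2.imwrite(out,J)
T=cv2.imread("pics/a_top.png"); S=cv2.imread("pics/a_side.png")
tile(T,245,128,135,105,6,"pics/tile_top.png")
tile(S,265,138,98,100,6,"pics/tile_side.png")
```

```text
(no output)
```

View pics/tile_top.png

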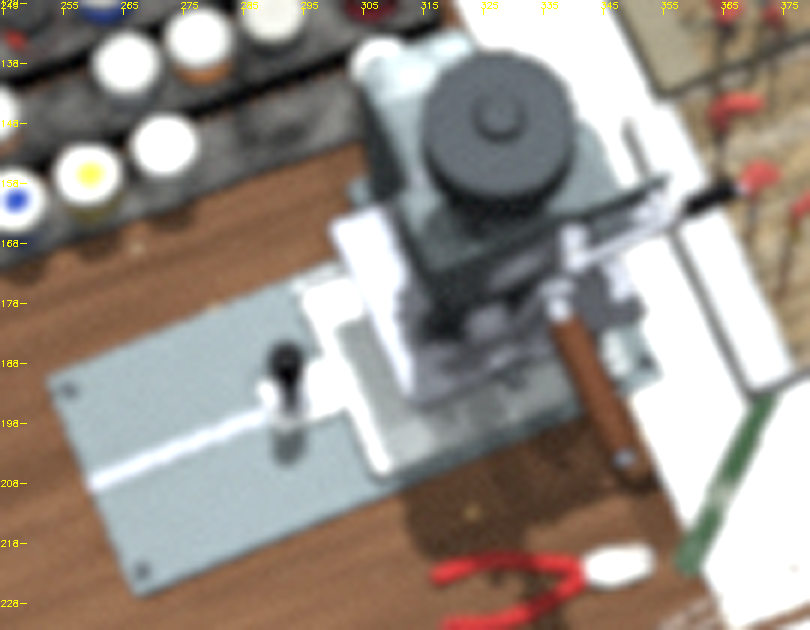

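View pics/tile_side.png

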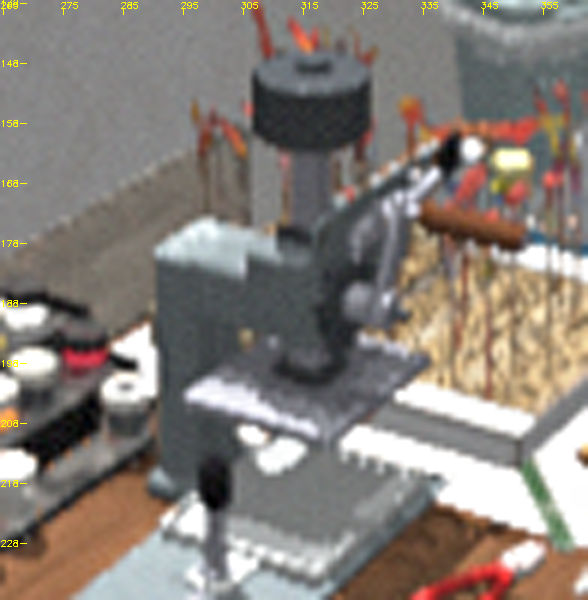

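```bash
cat > fit.py <<'E'
from h import *
from scipy.optimize import least_squares
t=lambda X,Y:("top",245+X/6-.5,128+Y/6-.5); s=lambda X,Y:("side",265+X/6-.5,138+Y/6-.5); s2=lambda X,Y:("side",255+X/4.6-.5,130+Y/4.6-.5)
def pts(tr,pl,cr):
    gy,gz=24-65*np.sin(.4+cr),185+65*np.cos(.4+cr)
    return dict(b1=(70,245,8),b2=(-70,245,8),w=(0,0,337-pl),k=(0,105+tr,101),t1=(-62,78+tr,21),t2=(62,78+tr,21),p1=(57,70,109-pl),p2=(-57,70,109-pl),p3=(-57,-70,109-pl),h1=(-157.5,gy,gz),h2=(-82.5,gy,gz))
obs=[("b1",t(50,381)),("b2",t(137,594)),("w",t(497,124)),("k",t(287,362)),("t1",t(385,477)),("t2",t(295,283)),("p1",t(333,228)),("p2",t(415,400)),("h1",t(628,460)),("h2",t(560,322)),
("b1",s2(66,528)),("b2",s2(207,580)),("w",s(311,68)),("k",s(214,463)),("t1",s(315,583)),("t2",s(160,515)),("p1",s(187,392)),("p2",s(325,432)),("p3",s(428,355)),("h1",s(522,237)),("h2",s(425,213))]
def res(v):
    P=pts(v[3]*1000,v[4]*1000,v[5]); return np.concatenate([proj(n,PW(P[k],v[:3]))-[a,b] for k,(n,a,b) in obs])
r=least_squares(res,[.585,.01,.05,0.01,0,0],loss="soft_l1",x_scale=[.01,.01,.05,.01,.01,.1])
print(r.x.round(4), np.sqrt(np.diag(np.linalg.inv(r.jac.T@r.jac))).round(4))
for (k,o),e in zip(obs,res(r.x).reshape(-1,2)): print(k,o[0],e.round(1))
by={}
for k,o in obs: by.setdefault(k,{})[o[0]]=o[1:]
P=pts(r.x[3]*1000,r.x[4]*1000,r.x[5])
for k,d in by.items():
    if len(d)==2: q,g=tri("top",d["top"],"side",d["side"]); print(k,q.round(4),round(g,4),"model",PW(P[k],r.x[:3]).round(4))
E
python3 fit.py
```

```text
[ 0.5841  0.0132  0.0414  0.0162  0.0029 -0.0485] [0.0014 0.0015 0.0093 0.0026 0.0033 0.0479]
b1 top [-0.5 -0.2]
b2 top [0.4 0.7]
w top [ 0.5 -1.8]
k top [-0.2 -1. ]
t1 top [-1.  -0.4]
t2 top [-0.4  0.2]
p1 top [-0.5 -0.3]
p2 top [-0.1  1.5]
h1 top [-0.5 -0.5]
h2 top [0.2 0.1]
b1 side [-0.6 -0. ]
b2 side [-0.1 -0.6]
w side [ 0.4 -1.4]
k side [ 0.5 -0.8]
t1 side [ 0.9 -2.1]
t2 side [0.2 0.9]
p1 side [-0.4  0.9]
p2 side [1.4 1.3]
p3 side [ 0.9 -0.2]
h1 side [1.1 0.5]
h2 side [-0.3  0.2]
b1 [0.6424 0.2593 0.0077] 0.0005 model [0.6439 0.2609 0.008 ]
b2 [0.5057 0.2549 0.0052] 0.0033 model [0.504  0.2551 0.008 ]
w [0.5825 0.0164 0.3295] 0.0028 model [0.5841 0.0132 0.3341]
k [0.5784 0.1355 0.0977] 0.0039 model [0.5791 0.1344 0.101 ]
t1 [0.5212 0.1019 0.008 ] 0.0049 model [0.5182 0.1048 0.021 ]
t2 [0.6421 0.1091 0.0247] 0.0024 model [0.6421 0.11   0.021 ]
p1 [0.6357 0.0852 0.1104] 0.0011 model [0.6381 0.0855 0.1061]
p2 [0.5294 0.0796 0.1094] 0.0034 model [0.5242 0.0808 0.1061]
h1 [0.4275 0.009  0.2474] 0.0066 model [0.4267 0.0083 0.246 ]
h2 [0.501  0.0117 0.2474] 0.0017 model [0.5016 0.0114 0.246 ]
```

```bash
cat >> h.py <<'E'
from scipy.spatial.transform import Rotation as Ro
POSE=(0.5835,0.0140,0.0414)
G=0.054
def dn(phi):
    y=np.array([np.cos(phi),np.sin(phi),0]); z=np.array([0,0,-1.]); x=np.cross(y,z)
    q=Ro.from_matrix(np.stack([x,y,z],1)).as_quat(); return np.array([q[3],q[0],q[1],q[2]])
def best(pos,phi):
    q0=np.array(env.get_state()["qpos"]); b=None
    for k in(-1,0,1):
        o=dn(phi+k*np.pi); j=kin.inverse_kinematics(pos,o)
        if j is None: continue
        j=np.array(j); c=abs(j-q0).max()
        if b is None or c<b[0]: b=(c,o,j)
    return b
def st(tag=""):
    s=env.get_state(); print(tag,"t",round(s["time"],2),"tcp",s["tcp_pos"].round(4),"F",s["force"].round(1),"op",round(s["opening"],4))
    return s
E
python3 - <<'E'
from h import *
for n in("top","side"):
    D=np.load(f"pics/a_{n}.npy")
    for c in[(.4057,.2124),(.4189,-.1547),(.4058,-.2818)]:
        u,v=proj(n,[*c,.018]); u,v=int(round(u)),int(round(v))
        top=np.median([pt(n,u+i,v+j,D)[2] for i in(-1,0,1) for j in(-1,0,1)])
        ring=[pt(n,u+i,v+j,D)[2] for i in range(-14,15) for j in range(-14,15) if 12<np.hypot(i,j)<14]
        print(n,c,"top",top.round(4),"desk",np.median(ring).round(4))
    for p in[(-45,160,8),(30,200,8)]:
        u,v=proj(n,PW(p,POSE)); print("bed",pt(n,u,v,D)[2].round(4))
for nm,p,phi in [("knob",PW((0,121,84+54),POSE),0.04),("knobout",PW((0,265,138),POSE),.04),("home",PW((0,105,138),POSE),.04),
  ("b1",(.4057,.2124,.1),np.radians(-2)),("b2",(.4189,-.1547,.1),np.radians(105)),("b3",(.4058,-.2818,.1),np.radians(68)),
  ("lev",PW((-51,-98,240+73),POSE),np.pi/2),("lev2",PW((-51,-98,220+73),POSE),np.pi/2),("lift",PW((-51,-103,225+54),POSE),0.04)]+[(f"crank{a}",PW((-130,24-65*np.sin(a),185+65*np.cos(a)+54),POSE),np.pi/2+.04) for a in(0.,.4,1.5,3,4.5,5.3)]+[(f"s{i}{j}",PW((31*i,160+36*j,16+8+73),POSE),.04) for i in(-1,1) for j in(-1,1)]:
    b=best(np.array(p),phi); print(nm,np.round(p,3),None if b is None else b[2].round(2))
E
```

```text
top (0.4057, 0.2124) top 0.0187 desk 0.0006Traceback (most recent call last):
  File "<stdin>", line 7, in <module>
  File "h.py", line 16, in pt
    o,d=ray(n,u,v); return o+d*dep[int(round(v)),int(round(u))]
        ~~~^^^^^^^
  File "h.py", line 6, in ray
    c,R,t=cal(n); x=(u-c["cx"])/c["fx"]; y=(v-c["cy"])/c["fy"]; a,b=x,y
          ~~~^^^
  File "h.py", line 4, in cal
    c=calibration(n); R,_=cv2.Rodrigues(np.array(c["rvec"],float)); return c,R,np.array(c["tvec"],float).reshape(3)
ValueError: time passes only in moves, steps and waits
```

```bash
python3 - <<'E'
s=open("h.py").read()
s=s.replace('''def cal(n):
    c=calibration(n);''','''import functools
@functools.lru_cache(None)
def cal(n):
    c=calibration(n);''')
open("h.py","w").write(s)
E
cat > chk.py <<'E'
from h import *
for n in("top","side"):
    D=np.load(f"pics/a_{n}.npy")
    for c in[(.4057,.2124),(.4189,-.1547),(.4058,-.2818)]:
        u,v=proj(n,[*c,.018]); u,v=int(round(u)),int(round(v))
        top=np.median([pt(n,u+i,v+j,D)[2] for i in(-1,0,1) for j in(-1,0,1)])
        ring=[pt(n,u+i,v+j,D)[2] for i in range(-14,15) for j in range(-14,15) if 12<np.hypot(i,j)<14]
        print(n,c,"top",top.round(4),"desk",np.median(ring).round(4))
    for p in[(-45,160,8),(30,200,8)]:
        u,v=proj(n,PW(p,POSE)); print("bed",pt(n,u,v,D)[2].round(4))
for nm,p,phi in [("knob",PW((0,121,84+54),POSE),0.04),("knobout",PW((0,265,138),POSE),.04),("home",PW((0,105,138),POSE),.04),
  ("b1",(.4057,.2124,.1),np.radians(-2)),("b2",(.4189,-.1547,.1),np.radians(105)),("b3",(.4058,-.2818,.1),np.radians(68)),
  ("lev",PW((-51,-98,240+73),POSE),np.pi/2),("lev2",PW((-51,-98,220+73),POSE),np.pi/2),("lift",PW((-51,-103,225+54),POSE),0.04)]+[(f"crank{a}",PW((-130,24-65*np.sin(a),185+65*np.cos(a)+54),POSE),np.pi/2+.04) for a in(0.,.4,1.5,3,4.5,5.3)]+[(f"s{i}{j}",PW((31*i,160+36*j,16+8+73),POSE),.04) for i in(-1,1) for j in(-1,1)]:
    b=best(np.array(p),phi); print(nm,np.round(p,3),None if b is None else b[2].round(2))
E
python3 chk.py
```

```text
top (0.4057, 0.2124) top 0.0187 desk 0.0006
top (0.4189, -0.1547) top 0.0175 desk 0.0019
top (0.4058, -0.2818) top 0.0177 desk 0.0023
bed 0.0157
bed 0.0028
side (0.4057, 0.2124) top 0.0195 desk -0.0002
side (0.4189, -0.1547) top 0.0191 desk 0.0023
side (0.4058, -0.2818) top 0.019 desk 0.0022
bed 0.007
bed 0.0055
knob [0.578 0.135 0.138] [ 0.14  0.63 -0.64  1.85  0.5   0.83 -0.71]
knobout [0.573 0.279 0.138] [ 0.09  0.81 -0.94  1.73  0.76  1.01 -1.1 ]
home [0.579 0.119 0.138] [ 0.15  0.62 -0.61  1.86  0.48  0.81 -0.67]
b1 [0.406 0.212 0.1  ] [ 0.13  0.64 -0.92  2.17  0.8   0.73 -1.37]
b2 [ 0.419 -0.155  0.1  ] [ 0.36  0.45 -0.18  2.23  0.16  0.48 -1.25]
b3 [ 0.406 -0.282  0.1  ] [ 0.87  0.54 -0.48  2.1   0.43  0.6   1.27]
lev [ 0.537 -0.086  0.313] [ 0.66  0.34 -0.75  1.82  0.26  1.08  1.38]
lev2 [ 0.537 -0.086  0.293] [ 0.65  0.36 -0.75  1.84  0.28  1.04  1.36]
lift [ 0.537 -0.091  0.279] [ 0.49  0.34 -0.53  1.87  0.2   0.99 -0.09]
crank0.0 [0.453 0.033 0.304] [ 0.66  0.22 -0.97  2.01  0.22  1.01  1.2 ]
crank0.4 [0.454 0.007 0.299] [ 0.68  0.22 -0.93  2.02  0.21  1.    1.26]
crank1.5 [ 0.455 -0.032  0.244] [ 0.69  0.3  -0.87  2.08  0.3   0.89  1.26]
crank3 [0.453 0.023 0.175] [ 0.59  0.46 -0.94  2.14  0.53  0.79  0.93]
crank4.5 [0.45  0.096 0.225] [ 0.6   0.46 -1.14  2.08  0.52  0.93  0.78]
crank5.3 [0.45  0.087 0.275] [ 0.6   0.32 -1.07  2.03  0.34  0.98  0.97]
s-1-1 [0.547 0.137 0.097] [ 0.08  0.64 -0.57  1.94  0.52  0.71 -0.76]
s-11 [0.544 0.209 0.097] [ 0.05  0.71 -0.7   1.89  0.64  0.79 -0.96]
s1-1 [0.609 0.139 0.097] [ 0.07  0.71 -0.55  1.79  0.5   0.78 -0.69]
s11 [0.606 0.211 0.097] [ 0.02  0.76 -0.64  1.74  0.58  0.84 -0.85]
```

```bash
python3 - <<'E'
from h import *
env.goto_joints([1.11,0.1,0,1.9,0,1.14,-0.08]); st()
env.goto_joints([-0.25,0.1,0,1.9,0,1.14,-0.25]); s=st(); print(s["orientation"])
E
python3 chk.py | tail -18
```

```text
t 0.92 tcp [ 0.16   -0.4621  0.3751] F [-0.6  0.1 -0.3] op 0.0853
 t 3.12 tcp [0.4847 0.0583 0.3751] F [ 0.1 -0.8 -0.2] op 0.0855
[5.07337577e-04 7.07878011e-01 7.06334309e-01 5.55555291e-04]
knobout [0.573 0.279 0.138] [-0.47  0.6  -0.11  1.77  0.09  0.77 -0.58]
home [0.579 0.119 0.138] [-0.3   0.54 -0.02  1.89  0.01  0.71 -0.28]
b1 [0.406 0.212 0.1  ] [-0.51  0.46 -0.13  2.21  0.12  0.49 -0.77]
b2 [ 0.419 -0.155  0.1  ] [ 0.03  0.45  0.22  2.25 -0.22  0.46 -0.88]
b3 [ 0.406 -0.282  0.1  ] [ 0.21  0.52  0.33  2.15 -0.33  0.52 -1.16]
lev [ 0.537 -0.086  0.313] [-0.16  0.25  0.25  1.87 -0.07  1.02 -1.46]
lev2 [ 0.537 -0.086  0.293] [-0.16  0.27  0.25  1.9  -0.08  0.98 -1.45]
lift [ 0.537 -0.091  0.279] [-0.05  0.29  0.13  1.9  -0.05  0.95  0.14]
crank0.0 [0.453 0.033 0.304] [-0.31  0.11  0.11  2.07 -0.01  0.97 -1.73]
crank0.4 [0.454 0.007 0.299] [-0.27  0.11  0.13  2.07 -0.02  0.96 -1.67]
crank1.5 [ 0.455 -0.032  0.244] [-0.22  0.19  0.17  2.13 -0.05  0.82 -1.55]
crank3 [0.453 0.023 0.175] [-0.3   0.3   0.13  2.19 -0.06  0.65 -1.66]
crank4.5 [0.45  0.096 0.225] [-0.2   0.24 -0.16  2.12  0.05  0.79  1.21]
crank5.3 [0.45  0.087 0.275] [-0.19  0.16 -0.15  2.08  0.03  0.91  1.25]
s-1-1 [0.547 0.137 0.097] [-0.33  0.57 -0.03  1.97  0.03  0.6  -0.34]
s-11 [0.544 0.209 0.097] [-0.42  0.6  -0.07  1.92  0.06  0.63 -0.49]
s1-1 [0.609 0.139 0.097] [-0.31  0.65 -0.02  1.82  0.02  0.68 -0.3 ]
s11 [0.606 0.211 0.097] [-0.39  0.67 -0.05  1.77  0.05  0.7  -0.44]
```

```bash
python3 - <<'E'
from h import *
env.grip(0.05,40)
o=dn(.0414)
b=best(np.array([0.5,0.24,0.36]),.0414); o=b[1]
env.reach([0.5,0.24,0.36],o); 
k=np.array([0.5785,0.1350,0.0])
env.movel([k[0],k[1],0.25],0.25,rot=o); st()
r=env.movel([k[0],k[1],0.140],0.1,stop_force=8); st(f"down {r}")
shot("k")
env.grip(0.0,40); st("gripped")
E
python3 - <<'E'
import cv2,numpy as np
t=cv2.imread("pics/k_top.png")[140:240,240:350]; s=cv2.imread("pics/k_side.png")[150:250,260:370]
cv2.imwrite("pics/k.png",np.hstack([cv2.resize(x,(400,364)) for x in(t,s)]))
E
```

```text
t 5.15 tcp [0.5784 0.136  0.251 ] F [-0.2  0.5 -0.6] op 0.0503
down False t 6.4 tcp [0.579  0.1352 0.1407] F [ 0.2  0.3 -0.4] op 0.0501
gripped t 6.86 tcp [0.5792 0.1351 0.1405] F [ 1.7 -1.3  2.4] op 0.0211
```

View pics/k.png

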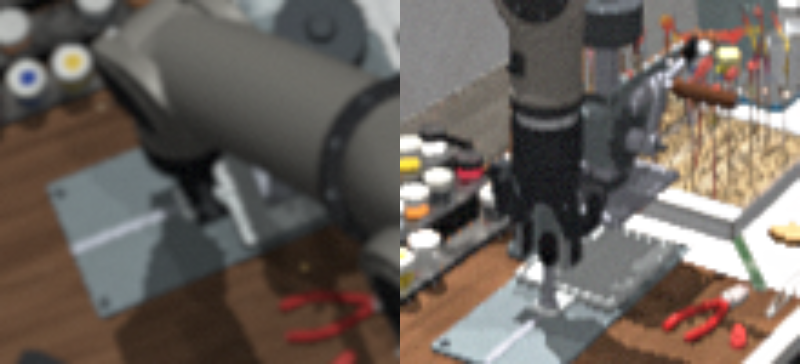

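```bash
python3 - <<'E'
from h import *
p=env.get_state()["tcp_pos"]; d=np.array([-np.sin(.0414),np.cos(.0414),0])
r=env.movel(p+d*0.17,0.06,stop_force=14); s=st(f"pull {r}"); print((s["tcp_pos"]-p)@d)
env.movel(s["tcp_pos"]-d*0.0005,0.02)
env.grip(0.05); s=st("rel")
env.movel(s["tcp_pos"]+[0,0,.11],0.2)
env.reach([0.42,0.03,0.38],s["orientation"]); st()
shot("b")
E
python3 ov.py .5835 .014 .0414 b 0 160
python3 - <<'E'
import cv2
t=cv2.imread("pics/b_top.png")
cv2.imwrite("pics/b.png",t[90:330,150:470].repeat(2,0).repeat(2,1))
E
```

```text
pull True t 8.98 tcp [0.5748 0.2799 0.1405] F [-0.8 -0.7  5.2] op 0.0208
0.14483478009727457
rel t 9.62 tcp [0.5743 0.2794 0.1401] F [-0.7 -0.4  0.4] op 0.0499
 t 11.54 tcp [0.4205 0.0309 0.3796] F [0.5 0.5 0.4] op 0.0499
```

View pics/b.png

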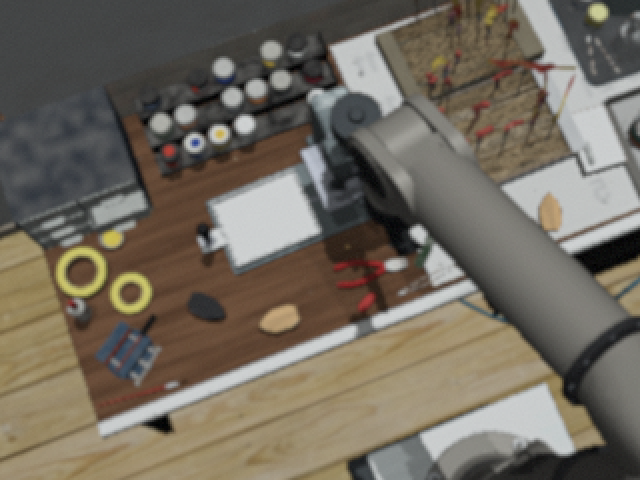

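View pics/ov_b_side.png

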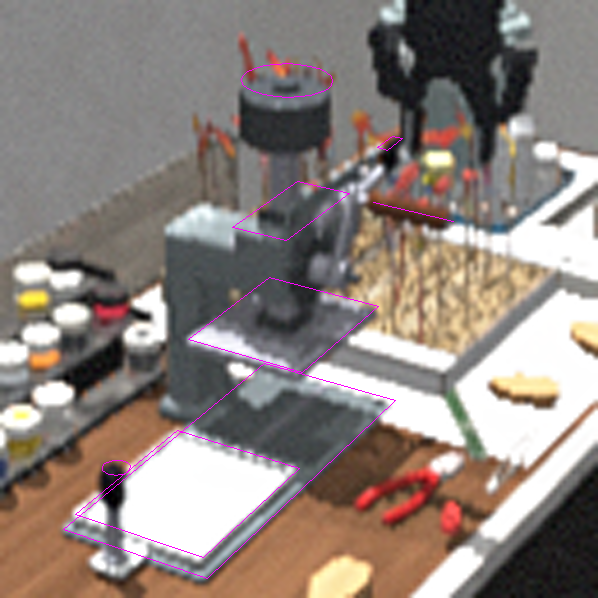

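Run:
```python
from h import *
I=cv2.imread("pics/b_top.png"); D=np.load("pics/b_top.npy")
g=cv2.cvtColor(I,cv2.COLOR_BGR2GRAY)
roi=np.zeros_like(g); roi[165:230,245:325]=1
m=((g>185)&(roi>0)).astype(np.uint8); k,l,s_,c=cv2.connectedComponentsWithStats(m); i=1+s_[1:,4].argmax(); print(s_[i])
mm=cv2.morphologyEx((l==i).astype(np.uint8),cv2.MORPH_OPEN,np.ones((7,7)))
vs,us=np.nonzero(mm); w=np.array([onplane("top",u,v,.016) for u,v in zip(us,vs)])
r=cv2.minAreaRect((w[:,:2]*1000).astype(np.float32)); print(r, "pred",PW((0,160,15),POSE))
print("floor z top",np.median([pt("top",u,v,D)[2] for u,v in zip(us,vs)]))
S=cv2.imread("pics/b_side.png"); DS=np.load("pics/b_side.npy")
u,v=proj("side",PW((0,160,15),POSE)); print("floor z side",np.median([pt("side",u+i,v+j,DS)[2] for i in range(-6,7) for j in range(-4,5)]))
```

```text
[ 256  177   53   45 1410]
((576.8931884765625, 175.95480346679688), (113.17706298828125, 148.0922393798828), 1.8846266269683838) pred [0.57687789 0.1738629  0.015     ]
floor z top 0.015262832169752438
floor z side 0.013297186699933516
```

```bash
sed -i 's/^POSE=.*/POSE=(0.5835,0.0152,0.036)/' h.py
cat >> h.py <<'E'
def tan_blobs(I,n="top",z=0.018):
    lab=cv2.cvtColor(I,cv2.COLOR_BGR2LAB).astype(int); b=lab[...,2]-128; L=lab[...,0]
    m=((b>13)&(L>130)).astype(np.uint8); k,l,s_,c=cv2.connectedComponentsWithStats(m); out=[]
    for i in range(1,k):
        if not 110<s_[i,4]<260: continue
        vs,us=np.nonzero(l==i); w=np.array([onplane(n,u,v,z) for u,v in zip(us,vs)])[:,:2]
        c=w.mean(0)
        if not(.33<c[0]<.75 and -.5<c[1]<.55): continue
        ax=np.linalg.eigh(np.cov(w.T))[1][:,1]; r=cv2.minAreaRect((w*1000).astype(np.float32))
        if max(r[1])<75 and min(r[1])>25: out.append((c,np.arctan2(ax[1],ax[0]),r,c_px(us,vs),s_[i,4]))
    return out
def c_px(us,vs): return (round(us.mean(),1),round(vs.mean(),1))
def pick(c,ax,zt=0.080,op=0.06):
    env.grip(op,30)
    phi=ax+np.pi/2; up=np.array([c[0],c[1],0.20]); b=best(up,phi); o=b[1]
    env.reach(up,o); r=env.movel([c[0],c[1],zt],0.15,stop_force=8); st(f"down {r}")
    env.grip(0.0,30); s=st("grip"); env.movel([c[0],c[1],0.22],0.2); return st("lifted")
def place(px,py,via=None,zt=0.0935):
    w=PW((px,160+py,0),POSE); up=np.array([w[0],w[1],0.20]); b=best(up,POSE[2]); o=b[1]
    env.reach(up,o); env.movel([w[0],w[1],0.11],0.2); r=env.movel([w[0],w[1],zt],0.03,stop_force=4); st(f"place {r}")
    env.grip(0.042); st("rel"); env.movel([w[0],w[1],0.22],0.2); return o
E
python3 - <<'E'
from h import *
I=cv2.imread("pics/b_top.png"); B=tan_blobs(I)
for b in B: print(b[0].round(4),np.degrees(b[1]).round(1),np.round(b[2][1],1),b[3],b[4])
b=min(B,key=lambda b:np.hypot(b[0][0]-.405,b[0][1]-.212)); assert np.hypot(b[0][0]-.405,b[0][1]-.212)<.06
pick(b[0],b[1]); shot("p1")
E
python3 - <<'E'
import cv2
t=cv2.imread("pics/p1_side.png")
cv2.imwrite("pics/p1.png",cv2.resize(t[130:300,220:430],None,fx=3,fy=3))
E
```

```text
[ 0.4058 -0.282 ] 157.8 [34.3 61.3] (np.float64(424.9), np.float64(196.4)) 154
[0.5381 0.43  ] -166.0 [67.1 68.6] (np.float64(214.9), np.float64(235.9)) 251
[0.4057 0.2124] 87.7 [63.1 36.9] (np.float64(289.7), np.float64(248.9)) 180
down False t 13.87 tcp [0.4064 0.2125 0.0808] F [0.1 0.5 0.2] op 0.0598
grip t 14.2 tcp [0.4063 0.2127 0.081 ] F [-1.4 -0.9  4.2] op 0.0351
lifted t 15.05 tcp [0.4052 0.212  0.2192] F [-0.1 -0.6 -1.5] op 0.0347
```

View pics/p1.png

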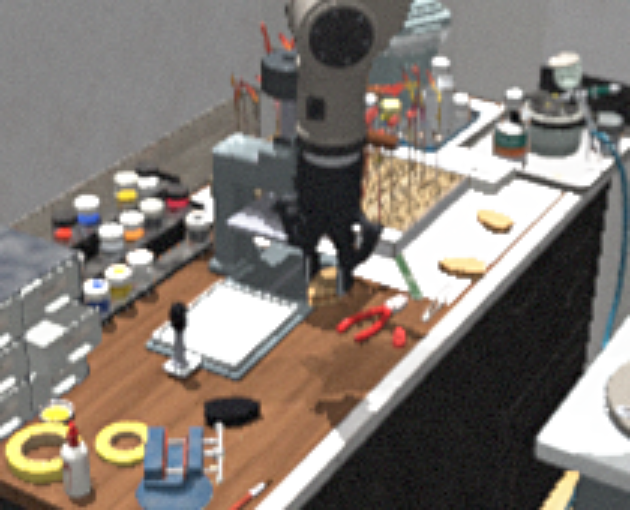

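Run:
```python
from h import *
o=place(30,-34)
env.reach([0.42,0.25,0.36],o)
r=shot("p2")
for b in tan_blobs(r["top"][0]): print(b[0].round(4),np.degrees(b[1]).round(1),np.round(b[2][1],1),b[3],b[4])
cv2.imwrite("pics/p2.png",np.vstack([cv2.resize(r["top"][0][150:250,240:450],None,fx=2.8,fy=2.8),cv2.resize(r["side"][0][170:270,220:430],None,fx=2.8,fy=2.8)]))
```

```text
place True t 17.11 tcp [0.6091 0.1422 0.0958] F [0.6 0.3 3.7] op 0.035
rel t 17.35 tcp [0.6084 0.142  0.0952] F [0.4 0.1 0.2] op 0.0418
[ 0.4058 -0.282 ] 157.8 [34.3 61.3] (np.float64(424.9), np.float64(196.4)) 154
[ 0.3845 -0.133 ] -160.7 [64.  34.6] (np.float64(387.6), np.float64(217.6)) 163
[0.5382 0.4301] 179.2 [67.1 68.6] (np.float64(214.8), np.float64(235.9)) 249
```

View pics/p2.png

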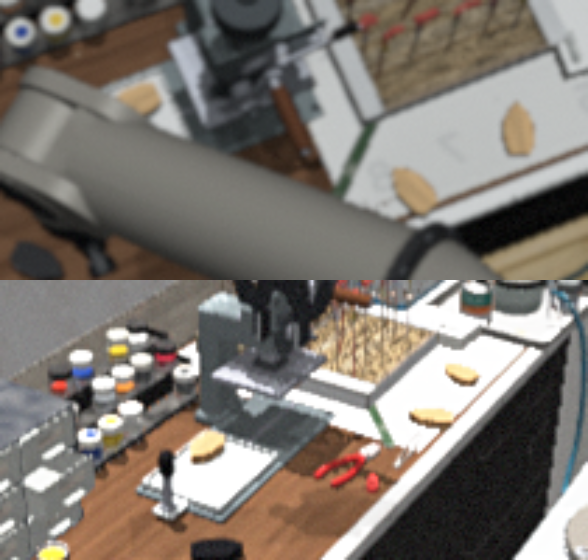

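```bash
cat >> h.py <<'E'
def tilt(phi,th):
    # tilt about the jaw axis; returns quats for both signs of half-turn
    R=Ro.from_quat(np.roll(dn(phi),-1)); R=R*Ro.from_euler("y",th); q=R.as_quat(); return np.roll(q,1)
E
python3 - <<'E'
from h import *
q0=np.array(env.get_state()["qpos"])
c=np.array([.3845,-.133]); ax=np.radians(19.3)
for th in(0,.15,-.15,.3,-.3,.45,-.45):
  for k in(0,1,-1):
    o=tilt(ax+np.pi/2+k*np.pi,th); R=Ro.from_quat(np.roll(o,-1)).as_matrix(); z=R[:,2]
    gp=np.array([*c,.012]); tip=gp; 
    out=[]
    for up in(0,.12):
        pos=tip-z*0.070+[0,0,up]; j=kin.inverse_kinematics(pos,o); out.append(None if j is None else np.round(j,2))
    print(th,k,z.round(2),pos.round(3),out)
E
```

```text
0 0 [ 0.  0. -1.] [ 0.384 -0.133  0.202] [array([ 0.24,  0.44, -0.08,  2.33,  0.09,  0.38,  2.  ]), array([ 0.1 ,  0.18,  0.09,  2.27, -0.03,  0.69,  2.11])]
0 1 [ 0.  0. -1.] [ 0.384 -0.133  0.202] [array([-0.04,  0.46,  0.26,  2.34, -0.32,  0.37, -0.74]), array([-0.11,  0.19,  0.32,  2.28, -0.09,  0.69, -0.95])]
0 -1 [ 0.  0. -1.] [ 0.384 -0.133  0.202] [array([-0.04,  0.46,  0.26,  2.34, -0.32,  0.37, -0.74]), array([-0.11,  0.19,  0.32,  2.28, -0.09,  0.69, -0.95])]
0.15 0 [-0.14 -0.05 -0.99] [ 0.394 -0.13   0.201] [array([ 0.16,  0.49, -0.04,  2.24,  0.16,  0.55,  1.89]), array([0.1 , 0.25, 0.03, 2.19, 0.08, 0.84, 1.98])]
0.15 1 [ 0.14  0.05 -0.99] [ 0.375 -0.136  0.201] [array([ 0.07,  0.43,  0.2 ,  2.42, -0.77,  0.24, -0.24]), array([-0.17,  0.13,  0.45,  2.36, -0.28,  0.55, -0.73])]
0.15 -1 [ 0.14  0.05 -0.99] [ 0.375 -0.136  0.201] [array([ 0.07,  0.43,  0.2 ,  2.42, -0.77,  0.24, -0.24]), array([-0.17,  0.13,  0.45,  2.36, -0.28,  0.55, -0.73])]
-0.15 0 [ 0.14  0.05 -0.99] [ 0.375 -0.136  0.201] [array([ 0.68,  0.46, -0.5 ,  2.38,  0.54,  0.26,  1.63]), array([ 0.05,  0.13,
[... 1214 characters left out ...]
16])]
0.45 0 [-0.41 -0.14 -0.9 ] [ 0.413 -0.123  0.195] [array([ 0.07,  0.62, -0.03,  2.07,  0.23,  0.89,  1.76]), array([ 0.07,  0.41, -0.03,  2.03,  0.19,  1.13,  1.83])]
0.45 1 [ 0.41  0.14 -0.9 ] [ 0.356 -0.143  0.195] [None, None]
0.45 -1 [ 0.41  0.14 -0.9 ] [ 0.356 -0.143  0.195] [None, None]
-0.45 0 [ 0.41  0.14 -0.9 ] [ 0.356 -0.143  0.195] [None, None]
-0.45 1 [-0.41 -0.14 -0.9 ] [ 0.413 -0.123  0.195] [array([-0.1 ,  0.63,  0.18,  2.08,  0.09,  0.86, -1.23]), array([-0.13,  0.41,  0.22,  2.04,  0.1 ,  1.11, -1.21])]
-0.45 -1 [-0.41 -0.14 -0.9 ] [ 0.413 -0.123  0.195] [array([-0.1 ,  0.63,  0.18,  2.08,  0.09,  0.86, -1.23]), array([-0.13,  0.41,  0.22,  2.04,  0.1 ,  1.11, -1.21])]
```

Run:
```python
from h import *
I=cv2.imread("pics/p2_top.png"); J=cv2.resize(I[190:250,335:415],None,fx=9,fy=9,interpolation=cv2.INTER_CUBIC)
c=np.array([.3845,-.133]); ax=np.radians(19.3); a=np.array([np.cos(ax),np.sin(ax)]); b=np.array([-a[1],a[0]])
for s in(1,-1):
  for op in(.022,):
    q=[c+a*i*.011+b*s*j for i,j in((-1,op),(1,op),(1,op+.0145),(-1,op+.0145),(-1,op))]
    pp=[tuple(((proj("top",[*p,.01])-[335,190]+.5)*9).astype(int).tolist()) for p in q]
    for u,v in zip(pp[:-1],pp[1:]): cv2.line(J,u,v,(255,0,255),1)
cv2.imwrite("pics/tw.png",J)
```

```text
(no output)
```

View pics/tw.png

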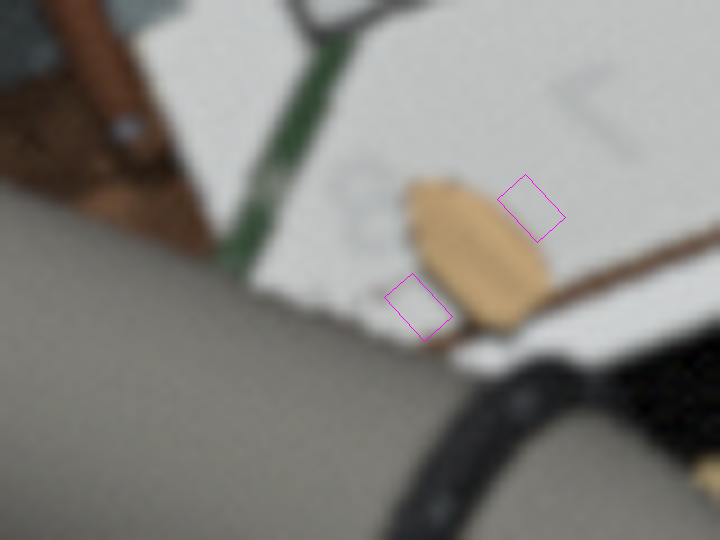

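Run:
```python
from h import *
b=best(np.array([.42,.2,.40]),.0); env.reach([.42,.2,.40],b[1])
b=best(np.array([.40,-.05,.40]),np.pi/2-.3); env.reach([.40,-.05,.40],b[1]); st()
b=best(np.array([.4058,-.282,.36]),np.radians(157.8-90)); env.reach([.4058,-.282,.36],b[1]); st()
r=shot("p3")
B=tan_blobs(r["top"][0])
for b in B: print(b[0].round(4),np.degrees(b[1]).round(1),np.round(b[2][1],1),b[3],b[4])
cv2.imwrite("pics/p3.png",np.vstack([cv2.resize(r["top"][0][180:250,320:440],None,fx=5,fy=4.2,interpolation=cv2.INTER_CUBIC),cv2.resize(r["side"][0][195:255,310:430],None,fx=5,fy=5,interpolation=cv2.INTER_CUBIC)]))
```

```text
t 20.81 tcp [ 0.4003 -0.049   0.3996] F [0.5 0.4 0.6] op 0.0418
 t 21.74 tcp [ 0.4067 -0.2803  0.36  ] F [-0.1  0.5  0.3] op 0.042
[0.6127 0.1408] 92.3 [36.  61.9] (np.float64(287.9), np.float64(185.8)) 153
[ 0.4058 -0.2817] 158.4 [34.3 61.3] (np.float64(424.8), np.float64(196.4)) 152
[ 0.3841 -0.1328] -159.3 [60.7 34.8] (np.float64(387.6), np.float64(217.7)) 151
[0.5382 0.4301] -169.4 [67.1 68.6] (np.float64(214.8), np.float64(235.9)) 250
```

View pics/p3.png

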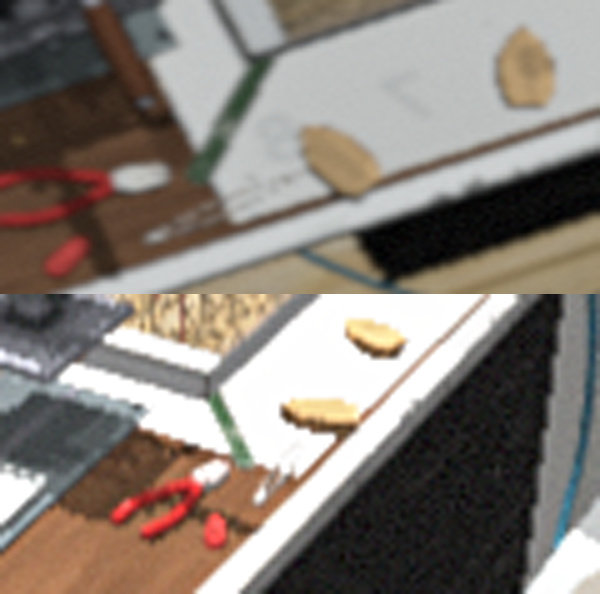

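```bash
cat >> h.py <<'E'
def go(p,phi):
    b=best(np.array(p,float),phi); env.reach(p,b[1]); return b[1]
E
python3 - <<'E'
from h import *
pick(np.array([.4058,-.2818]),np.radians(158.2))
go([.40,-.12,.38],np.radians(80)); go([.40,.05,.40],np.radians(50)); go([.43,.18,.38],np.radians(2))
place(-30,-34); 
go([.42,.18,.40],0); go([.40,-.02,.40],np.radians(60)); s=st()
go([.40,-.28,.36],np.radians(100))
r=shot("p4")
for b in tan_blobs(r["top"][0]): print(b[0].round(4),np.degrees(b[1]).round(1),np.round(b[2][1],1),b[3],b[4])
for p,phi,z in[([.3841,-.1328],20,.08),([.3728,-.1369],20,.08),([.3728,-.1369],20,.22)]:
    b=best(np.array([*p,z]),np.radians(phi+90)); print(None if b is None else b[2].round(2))
D=r["top"][1]
for x in range(345,386,3):
    y=int(round(236-(x-349)*14.3/33)); print((x,y),[round(float(pt("top",x,y+k,D)[2]),3) for k in(-1,0,1)],end=" ")
cv2.imwrite("pics/p4.png",np.vstack([cv2.resize(r["top"][0][160:240,240:420],None,fx=3.5,fy=3.5,interpolation=cv2.INTER_CUBIC),cv2.resize(r["side"][0][180:260,250:430],None,fx=3.5,fy=3.5,interpolation=cv2.INTER_CUBIC)]))
E
```

```text
down False t 23.79 tcp [ 0.4065 -0.2823  0.0809] F [-0.2  0.5  0.1] op 0.0602
grip t 24.12 tcp [ 0.4064 -0.2821  0.081 ] F [-1.5  1.2  6.1] op 0.035
lifted t 24.98 tcp [ 0.4053 -0.2813  0.2193] F [ 0.1 -0.7 -1.6] op 0.0351
place True t 30.55 tcp [0.5492 0.1401 0.0958] F [-0.3  0.3  4.1] op 0.035
rel t 30.79 tcp [0.5485 0.14   0.0953] F [-0.1  0.9  0.2] op 0.0423
 t 33.75 tcp [ 0.4002 -0.0197  0.3995] F [ 0.9 -0.5 -0.1] op 0.042
[0.6127 0.1412] 92.2 [36.  61.9] (np.float64(287.8), np.float64(185.8)) 155
[0.5521 0.1424] 92.7 [61.3 35.7] (np.float64(293.7), np.float64(201.8)) 155
[ 0.3841 -0.1334] -158.1 [62.1 34.2] (np.float64(387.8), np.float64(217.6)) 154
[0.5382 0.4298] 175.4 [66.3 67.6] (np.float64(214.9), np.float64(235.9)) 249
[-0.23  0.5   0.5   2.36 -0.62  0.4   2.72]
[-0.23  0.5   0.51  2.38 -0.65  0.4   2.76]
[-0.56  0.17  0.84  2.31 -0.19  0.73  2.34]
(345, 238) [0.002, 0.002, 0.002] (348, 236) [0.006, -0.001, 0.002] (351, 235) [-0.004, 0.007, 0.006] (354, 234) [0.01, 0.003, 0.009] (357, 233) [0.001, -0.004, 0.005] (360, 231) [0.004, -0.003, 0.003] (363, 230) [0.006, -0.005, -0.002] (366, 229) [0.007, 0.007, 0.008] (369, 227) [0.0, -0.002, 0.003] (372, 226) [0.003, -0.002, -0.002] (375, 225) [0.007, 0.001, 0.006] (378, 223) [0.006, 0.001, 0.003] (381, 222) [0.004, 0.002, 0.006] (384, 221) [0.025, 0.015, 0.008]
```

View pics/p4.png

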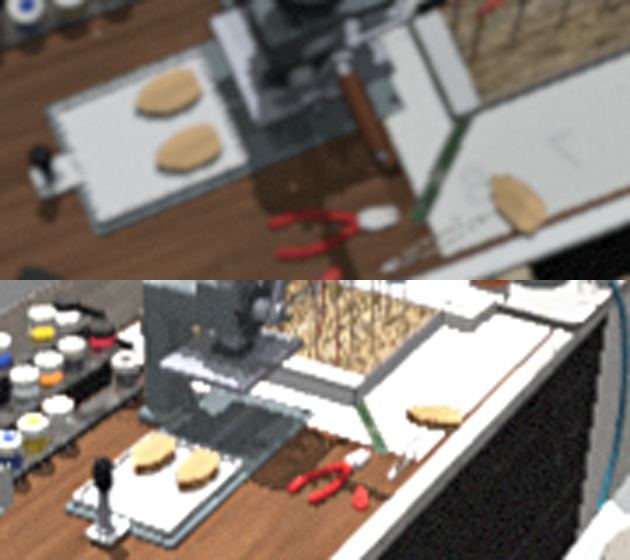

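Run:
```python
from h import *
print(env.get_state()["qpos"].round(2))
ax=np.radians(20.8); a=np.array([np.cos(ax),np.sin(ax)]); c=np.array([.3841,-.1331])-a*.009; print(c)
for k in(0,1):
  for z in(.081,.2,.36):
    j=kin.inverse_kinematics([*c,z],dn(ax+np.pi/2+k*np.pi)); print(k,z,None if j is None else np.round(j,2))
```

```text
[-0.35  0.13  0.94  1.96 -0.12  1.1   2.38]
[ 0.37568657 -0.13629596]
0 0.081 [-0.23  0.5   0.51  2.37 -0.64  0.4   2.76]
0 0.2 [-0.52  0.23  0.82  2.32 -0.26  0.69  2.42]
0 0.36 [-0.71 -0.16  0.83  2.13  0.13  1.13  1.99]
1 0.081 [-0.56  0.71  0.97  2.39 -1.13  0.63  0.11]
1 0.2 [-0.82  0.44  1.27  2.33 -0.61  0.78 -0.32]
1 0.36 [-0.6  -0.14  0.74  2.13  0.1   1.12 -1.12]
```

Run:
```python
from h import *
env.goto_joints([0.3,0.05,0,2.05,0,1.04,-0.9]); st()
ax=np.radians(20.8); a=np.array([np.cos(ax),np.sin(ax)]); c=np.array([.3841,-.1331])-a*.009
for k in(0,1):
  for z in(.081,.2):
    j=kin.inverse_kinematics([*c,z],dn(ax+np.pi/2+k*np.pi)); print(k,z,None if j is None else np.round(j,2))
```

```text
t 37.95 tcp [ 0.3975 -0.1882  0.3352] F [ 0.3  0.1 -0.4] op 0.0419
0 0.081 [ 0.44  0.45 -0.29  2.33  0.32  0.4   1.81]
0 0.2 [ 0.41  0.19 -0.24  2.27  0.07  0.69  2.05]
1 0.081 [ 0.22  0.44 -0.03  2.34  0.04  0.36 -1.06]
1 0.2 [ 0.24  0.18 -0.05  2.28  0.02  0.69 -1.03]
```

Run:
```python
from h import *
ax=np.radians(20.8); a=np.array([np.cos(ax),np.sin(ax)]); c=np.array([.3841,-.1331])-a*.009
o=dn(ax+np.pi/2+np.pi)
env.grip(.046,30)
env.reach([*c,.2],o)
r=env.movel([*c,.081],.08,stop_force=5); st(f"down {r}")
shot("q0")
env.grip(0,30); st("grip")
env.movel([*c,.2],.12); st()
r=shot("q1")
cv2.imwrite("pics/q.png",np.vstack([cv2.resize(cv2.imread(f"pics/q{i}_side.png")[160:260,310:430],None,fx=3,fy=3,interpolation=cv2.INTER_CUBIC) for i in(0,1)]))
```

```text
down False t 40.44 tcp [ 0.3759 -0.1364  0.0813] F [-1.   0.2  0.3] op 0.0461
grip t 40.78 tcp [ 0.3759 -0.1364  0.0815] F [-1.2 -0.2  6.3] op 0.0348
 t 41.92 tcp [ 0.3752 -0.1362  0.1994] F [ 1.4  0.  -0.7] op 0.0353
```

View pics/q.png

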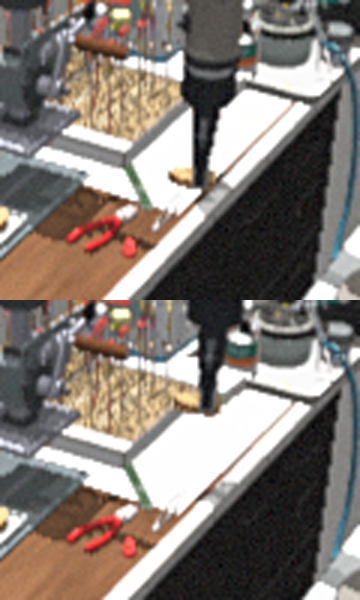

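Run:
```python
from h import *
go([.39,-.10,.38],np.radians(290.8-360+20)); go([.40,.05,.40],np.radians(-25)); o=go([.43,.18,.38],np.radians(2)); st()
R=Ro.from_quat(np.roll(o,-1)).as_matrix(); y=R[:2,1]; a=np.array([-y[1],y[0]]); print("a",a)
cw=PW((0,196,0),POSE)[:2]-a*.009
up=[*cw,.2]; b=best(np.array(up),POSE[2]); assert np.dot(Ro.from_quat(np.roll(b[1],-1)).as_matrix()[:2,1],y)>0
env.reach(up,b[1]); env.movel([*cw,.11],.2); r=env.movel([*cw,.0935],.03,stop_force=4); st(f"place {r}")
env.grip(.042); env.movel([*cw,.22],.2)
go([.40,.0,.40],np.radians(30))
go([.40,-.12,.40],np.radians(60)); st()
r=shot("r")
for b in tan_blobs(r["top"][0]): print(b[0].round(4),np.degrees(b[1]).round(1),np.round(b[2][1],1),b[3],b[4])
cv2.imwrite("pics/r.png",np.vstack([cv2.resize(r["top"][0][160:240,240:420],None,fx=3.5,fy=3.5,interpolation=cv2.INTER_CUBIC),cv2.resize(r["side"][0][180:260,250:430],None,fx=3.5,fy=3.5,interpolation=cv2.INTER_CUBIC)]))
```

```text
t 44.05 tcp [0.4303 0.1793 0.379 ] F [-0.1  0.  -0.6] op 0.0348
a [-0.0348995   0.99939083]
place True t 46.06 tcp [0.577  0.2021 0.0962] F [0.4 0.8 4. ] op 0.035
 t 49.08 tcp [ 0.4005 -0.119   0.3995] F [ 0.8 -0.3 -0.6] op 0.0418
[0.6127 0.1412] 92.2 [36.  61.9] (np.float64(287.8), np.float64(185.8)) 155
[0.5798 0.2134] 89.4 [35.5 61.7] (np.float64(271.4), np.float64(201.9)) 157
[0.5519 0.1423] 92.2 [35.3 61.3] (np.float64(293.8), np.float64(201.8)) 155
[0.5381 0.43  ] -160.1 [67.1 68.6] (np.float64(214.9), np.float64(235.9)) 251
```

View pics/r.png

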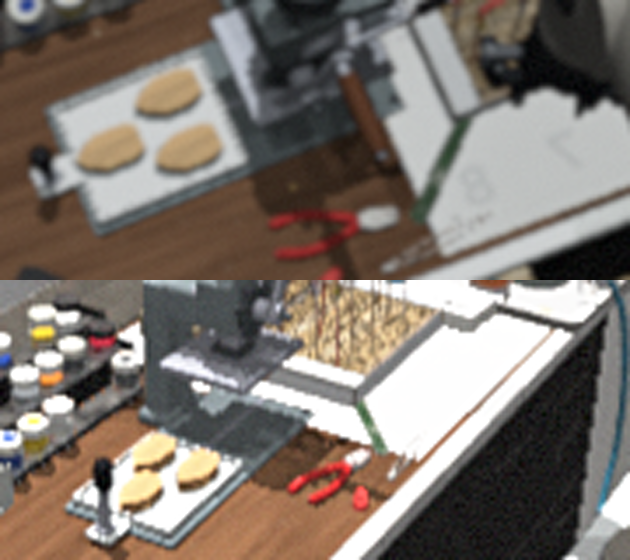

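Run:
```python
from h import *
env.grip(.05,40)
go([.40,.05,.40],np.radians(30)); o=go([.48,.28,.36],.036)
k=np.array([.5743,.2797])
env.movel([*k,.24],.25); r=env.movel([*k,.1405],.1,stop_force=8); st(f"down {r}")
env.grip(0,40); p=st("grip")["tcp_pos"]
d=np.array([-np.sin(.036),np.cos(.036),0])
r=env.movel(p-d*.172,.06,stop_force=14); s=st(f"push {r}"); print((p-s["tcp_pos"])@d, s["tcp_pos"]-p)
env.grip(.05); s=st("rel")
env.movel(s["tcp_pos"]+[0,0,.12],.2); env.movel([.47,.22,.36],.25)
r=shot("t")
cv2.imwrite("pics/t.png",np.hstack([cv2.resize(r["top"][0][140:240,240:370],None,fx=3,fy=3,interpolation=cv2.INTER_CUBIC),cv2.resize(r["side"][0][150:250,255:375],None,fx=3,fy=3,interpolation=cv2.INTER_CUBIC)]))
```

```text
down False t 53.24 tcp [0.5747 0.2801 0.1413] F [-0.  -1.2  1.1] op 0.0498
grip t 53.61 tcp [0.5749 0.2798 0.1413] F [ 0.2 -2.   2.8] op 0.0209
push True t 56.03 tcp [0.5798 0.1196 0.1413] F [-0.1  1.4  3.2] op 0.0209
0.16026458487187936 [ 4.87929616e-03 -1.60192762e-01  3.34258279e-05]
rel t 56.42 tcp [0.5802 0.1196 0.1413] F [ 0.9 -0.5  0.7] op 0.0499
```

View pics/t.png

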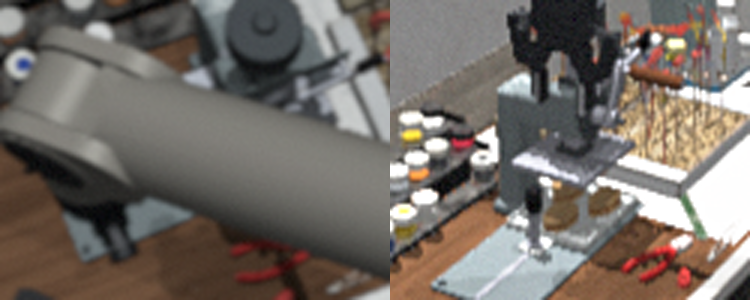

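```bash
sed -i 's/^POSE=.*/POSE=(0.5835,0.0150,0.033)/' h.py
python3 - <<'E'
from h import *
go([.42,.10,.42],np.radians(20)); env.grip(0,40)
go([.43,-.10,.42],np.radians(60)); w=PW((-51,-98,0),POSE); print(w)
o=go([w[0],w[1],.42],np.pi/2+.033); print(env.get_state()["qpos"].round(2))
env.movel([w[0],w[1],.345],.15); st()
z=.338
while z>.296:
    r=env.movel([w[0],w[1],z],.03,stop_force=25); s=env.get_state(); print(round(z,3),s["tcp_pos"].round(4),s["force"].round(1),r)
    if r or s["force"][2]>25: break
    z-=.003
shot("L1")
E
python3 - <<'E'
import cv2,numpy as np
r={n:cv2.imread(f"pics/L1_{n}.png") for n in("top","side")}
cv2.imwrite("pics/L1.png",np.hstack([cv2.resize(r["top"][120:230,300:420],None,fx=3,fy=3,interpolation=cv2.INTER_CUBIC),cv2.resize(r["side"][130:240,280:400],None,fx=3,fy=3,interpolation=cv2.INTER_CUBIC)]))
E
```

```text
[ 0.53576118 -0.08462934  0.        ]
[ 0.65  0.24 -0.73  1.68  0.17  1.28  1.49]
 t 61.6 tcp [ 0.5358 -0.0846  0.346 ] F [ 0.2 -0.6 -0.6] op 0.0001
0.338 [ 0.5358 -0.0846  0.3381] [ 0.3  0.8 -0.1] False
0.335 [ 0.5357 -0.0847  0.3348] [0.1 0.2 0.5] False
0.332 [ 0.5357 -0.0846  0.3318] [0.4 0.5 0.5] False
0.329 [ 0.5361 -0.0847  0.3292] [1.  0.1 2.5] False
0.326 [ 0.5362 -0.0855  0.3266] [ 0.8 -2.7  4.7] False
0.323 [ 0.5355 -0.0846  0.3227] [-0.4 -1.6  2.4] False
0.32 [ 0.5354 -0.0843  0.3195] [ 0.2 -0.4  0.1] False
0.317 [ 0.5355 -0.0844  0.3166] [ 0.2 -0.2 -1. ] False
0.314 [ 0.5356 -0.0846  0.3137] [-0.5 -0.3 -0.3] False
0.311 [ 0.5356 -0.0846  0.3107] [-0.7 -0.3 -0.6] False
0.308 [ 0.536  -0.0845  0.3081] [1.1 0.8 0.6] False
0.305 [ 0.536  -0.0849  0.3051] [ 0.6 -2.3  3.7] False
0.302 [ 0.536 -0.085  0.302] [ 1.1 -2.2  3.9] False
0.299 [ 0.5362 -0.085   0.301 ] [-4.7 -3.5 17.3] False
```

View pics/L1.png

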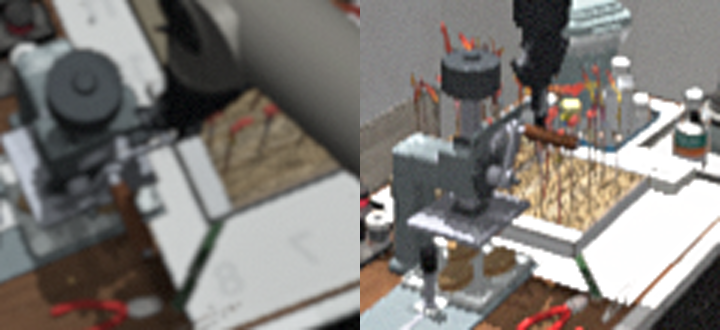

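Run:
```python
from h import *
p=env.get_state()["tcp_pos"]
env.movel([p[0],p[1],.42],.15); s=st()
go([.40,-.16,.42],np.radians(70)); st(); print(env.get_state()["qpos"].round(2))
r=shot("L2")
cv2.imwrite("pics/L2.png",np.hstack([cv2.resize(r["top"][0][125:215,310:400],None,fx=4,fy=4,interpolation=cv2.INTER_CUBIC),cv2.resize(r["side"][0][140:230,285:375],None,fx=4,fy=4,interpolation=cv2.INTER_CUBIC)]))
```

```text
t 66.29 tcp [ 0.5356 -0.0849  0.4187] F [ 0.7 -1.1 -0.4] op -0.0001
 t 66.96 tcp [ 0.3997 -0.16    0.4198] F [ 0.9  0.5 -0.1] op 0.0
[ 0.89 -0.   -0.64  1.91 -0.    1.24  1.47]
```

View pics/L2.png

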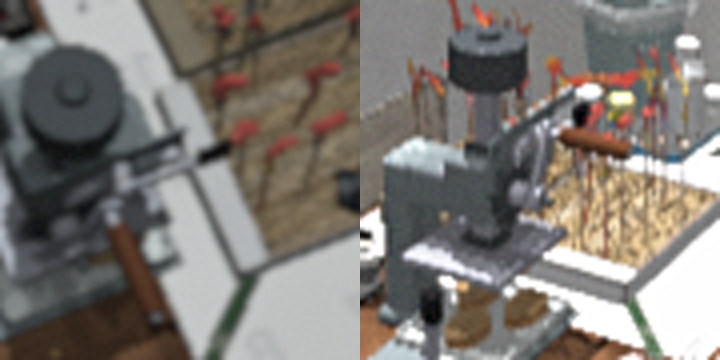

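Run:
```python
from h import *
for p in[(-51,-93,246),(-51,-98,221)]:
    print([proj(n,PW(p,POSE)).round(1) for n in("top","side")])
for tag in "a","L2":
    for n,box in(("top",(350,155,378,172)),("side",(330,152,348,180))):
        I=cv2.imread(f"pics/{tag}_{n}.png"); x0,y0,x1,y1=box; m=(I[y0:y1,x0:x1].max(2)<45).astype(np.uint8)
        k,l,s_,c=cv2.connectedComponentsWithStats(m)
        if k>1: i=1+s_[1:,4].argmax(); print(tag,n,c[i]+[x0,y0],s_[i,4])
```

```text
[array([361.8, 160.7]), array([339.1, 163.4])]
[array([362.5, 162.9]), array([339.5, 168.7])]
a top [363.22222222 160.38888889] 18
a side [339.15384615 163.61538462] 13
L2 top [363.53333333 162.66666667] 15
L2 side [339.76923077 167.92307692] 13
```

Run:
```python
from h import *
env.goto_joints([-0.15,0.0,0,2.0,0,1.14,1.3]); st()
print(Ro.from_quat(np.roll(env.get_state()["orientation"],-1)).as_matrix()[:,1].round(2))
for k in(0,1):
  for a in(-.1,.4,1.5,3,4.5,5.4):
    j=kin.inverse_kinematics(PW((-132,24-65*np.sin(a),185+65*np.cos(a)+54),POSE),dn(np.pi/2+.033+k*np.pi)); print(k,a,None if j is None else np.round(j,2))
```

```text
t 68.3 tcp [0.4348 0.0026 0.3778] F [ 0.2  0.2 -0.6] op -0.0001
[0.12 0.99 0.  ]
0 -0.1 [-0.19  0.11 -0.04  2.06  0.01  0.97  1.37]
0 0.4 [-0.16  0.11 -0.    2.07  0.    0.96  1.44]
0 1.5 [-0.11  0.19  0.04  2.13 -0.01  0.82  1.54]
0 3 [-0.18  0.3  -0.02  2.19  0.01  0.65  1.4 ]
0 4.5 [-0.27  0.23 -0.1   2.13  0.03  0.79  1.22]
0 5.4 [-0.24  0.15 -0.09  2.08  0.02  0.92  1.26]
1 -0.1 [-0.26  0.11  0.04  2.07 -0.    0.97 -1.76]
1 0.4 [-0.23  0.11  0.07  2.08 -0.01  0.96 -1.69]
1 1.5 [-0.21  0.19  0.16  2.14 -0.04  0.82 -1.57]
1 3 [-0.33  0.3   0.16  2.2  -0.08  0.65 -1.65]
1 4.5 [-0.4   0.23  0.05  2.14 -0.02  0.78 -1.87]
1 5.4 [-0.34  0.14  0.01  2.08 -0.    0.91 -1.86]
```

Run:
```python
from h import *
o=dn(np.pi/2+.033); w=PW((-132,24-65*np.sin(.39),185+65*np.cos(.39)),POSE); print(w)
env.reach([w[0],w[1],.39],o); env.grip(.06,40)
r=env.movel([w[0],w[1],w[2]+.054],.08,stop_force=6); st(f"down {r}")
env.grip(0,40); st("grip")
shot("c0")
cv2.imwrite("pics/c0.png",np.hstack([cv2.resize(cv2.imread(f"pics/c0_{n}.png")[y:y+90,x:x+90],None,fx=4,fy=4,interpolation=cv2.INTER_CUBIC) for n,x,y in(("top",310,125),("side",300,140))]))
```

```text
[0.45159537 0.00993293 0.24511909]
down False t 70.45 tcp [0.4519 0.01   0.2996] F [-0.4 -0.3 -0.1] op 0.0602
grip t 70.88 tcp [0.4517 0.0096 0.2994] F [-0.6 -2.5  3.3] op 0.0198
```

View pics/c0.png

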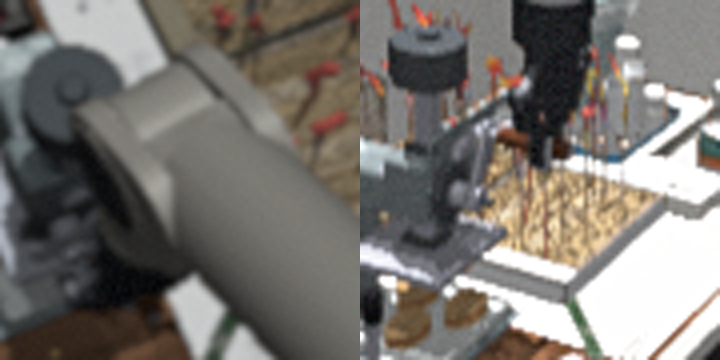

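```bash
cat > arc.py <<'E'
from h import *
import json,sys
def P(th,off): 
    w=PW((-132,24-65*np.sin(th),185+65*np.cos(th)),POSE); return np.array([w[0],w[1]+off[0],w[2]+.054+off[1]])
def run(th0,th1,off,step=.1,v=.02,tstop=None):
    off=np.array(off,float); n=max(1,int(round(abs(th1-th0)/step))); 
    for th in np.linspace(th0,th1,n+1)[1:]:
        env.movel(P(th,off),v); s=env.get_state(); F=s["force"][1:]
        rad=np.array([-np.sin(th),np.cos(th)]); tan=np.array([-np.cos(th),-np.sin(th)])
        fr,ft=F@rad,F@tan
        print(f"{s['time']:.1f} th {th:.2f} fr {fr:.1f} ft {ft:.1f} Fx {s['force'][0]:.1f} off {off.round(4)} op {s['opening']:.4f}")
        off+=np.clip(fr/8000*.4,-.0008,.0008)*rad
        if tstop is not None and ft<-tstop: print("STOP");break
        if abs(fr)>40 or abs(ft)>40: print("FORCE");break
    json.dump([float(th),off.tolist()],open("arc.json","w")); return th,off
E
python3 - <<'E'
from arc import *
run(.395,-.01,[0,.0003])
E
```

```text
71.5 th 0.29 fr 1.8 ft 2.4 Fx 1.4 off [0.     0.0003] op 0.0196
71.9 th 0.19 fr -0.9 ft 3.2 Fx 2.1 off [-0.      0.0004] op 0.0195
72.4 th 0.09 fr -3.6 ft 3.4 Fx 3.8 off [-0.      0.0003] op 0.0193
72.9 th -0.01 fr -2.6 ft 2.8 Fx 4.4 off [-0.      0.0002] op 0.0199
```

Run:
```python
from arc import *
th,off=json.load(open("arc.json"))
run(th,1.2,off,tstop=9)
```

```text
73.4 th 0.09 fr -1.3 ft 2.7 Fx 3.5 off [-0.  0.] op 0.0193
73.8 th 0.19 fr 1.4 ft 2.7 Fx 2.4 off [ 0. -0.] op 0.0192
74.3 th 0.29 fr 3.2 ft 3.6 Fx 2.5 off [-0.  0.] op 0.0196
74.8 th 0.39 fr 3.4 ft 3.2 Fx 2.9 off [-0.0001  0.0002] op 0.0194
75.3 th 0.49 fr 2.8 ft 3.3 Fx 2.3 off [-0.0001  0.0003] op 0.0196
75.7 th 0.59 fr 2.9 ft 3.3 Fx 3.3 off [-0.0002  0.0005] op 0.0200
76.2 th 0.70 fr 3.1 ft 4.1 Fx 3.8 off [-0.0003  0.0006] op 0.0198
76.7 th 0.80 fr 2.6 ft 3.5 Fx 4.1 off [-0.0004  0.0007] op 0.0201
77.2 th 0.90 fr 2.5 ft 3.6 Fx 3.7 off [-0.0005  0.0008] op 0.0197
77.6 th 1.00 fr 2.7 ft 3.5 Fx 4.3 off [-0.0006  0.0009] op 0.0193
78.1 th 1.10 fr 2.6 ft 3.6 Fx 3.4 off [-0.0007  0.001 ] op 0.0199
78.6 th 1.20 fr 2.8 ft 4.8 Fx 4.7 off [-0.0008  0.001 ] op 0.0199
```

Run:
```python
from arc import *
th,off=json.load(open("arc.json"))
run(th,4.9,off,tstop=9)
r=shot("c1")
cv2.imwrite("pics/c1.png",np.hstack([cv2.resize(cv2.imread(f"pics/c1_{n}.png")[y:y+100,x:x+90],None,fx=4,fy=4,interpolation=cv2.INTER_CUBIC) for n,x,y in(("top",290,125),("side",280,140))]))
```

```text
79.1 th 1.30 fr 2.6 ft 4.3 Fx 4.8 off [-0.0009  0.0011] op 0.0195
79.5 th 1.40 fr 3.0 ft 4.1 Fx 4.8 off [-0.001   0.0011] op 0.0202
80.0 th 1.50 fr 3.8 ft 4.6 Fx 5.0 off [-0.0012  0.0011] op 0.0195
80.5 th 1.60 fr 3.1 ft 4.4 Fx 4.7 off [-0.0014  0.0011] op 0.0195
81.0 th 1.70 fr 1.9 ft 4.0 Fx 5.1 off [-0.0015  0.0011] op 0.0198
81.4 th 1.80 fr 3.0 ft 4.4 Fx 5.2 off [-0.0016  0.0011] op 0.0197
81.9 th 1.90 fr 2.5 ft 4.2 Fx 4.9 off [-0.0018  0.0011] op 0.0200
82.4 th 2.00 fr 2.9 ft 4.4 Fx 4.1 off [-0.0019  0.001 ] op 0.0195
82.9 th 2.10 fr 2.3 ft 3.8 Fx 5.3 off [-0.002  0.001] op 0.0198
83.3 th 2.20 fr 0.9 ft 3.7 Fx 4.3 off [-0.0021  0.0009] op 0.0201
83.8 th 2.30 fr 1.3 ft 4.4 Fx 4.7 off [-0.0022  0.0009] op 0.0200
84.3 th 2.40 fr 1.6 ft 3.6 Fx 4.2 off [-0.0022  0.0009] op 0.0196
84.8 th 2.50 fr 2.2 ft 4.2 Fx 5.1 off [-0.0023  0.0008] op 0.0197
85.2 th 2.60 fr 2.1 ft 4.7 Fx 5.6 off [-0.0023  0.0007] op 0.0198
85.7 th 2.70 fr 3.1 ft 3.9 Fx 5.4 off [-0.0024  0.0006] op 0.0198
86.2 th 2.80 fr 3.0 ft 3.7 Fx 4.0 off [-0.0025  0.0005] op 0.0200
86.7 th 2.90 fr 1.4 ft 4.0 Fx 5.7 off [-0.0025
[... 639 characters left out ...]
3 Fx 3.8 off [-0.0024 -0.0004] op 0.0200
91.9 th 4.00 fr 1.9 ft 2.8 Fx 3.4 off [-0.0023 -0.0005] op 0.0196
92.4 th 4.10 fr 2.5 ft 3.0 Fx 3.9 off [-0.0022 -0.0006] op 0.0197
92.8 th 4.20 fr 2.3 ft 1.7 Fx 5.1 off [-0.0021 -0.0006] op 0.0199
93.3 th 4.30 fr 2.7 ft 2.1 Fx 4.0 off [-0.002  -0.0007] op 0.0202
93.8 th 4.40 fr 3.6 ft 2.7 Fx 4.5 off [-0.0019 -0.0007] op 0.0199
94.3 th 4.50 fr 2.1 ft 2.2 Fx 5.7 off [-0.0017 -0.0008] op 0.0199
94.7 th 4.60 fr 2.8 ft 2.4 Fx 5.2 off [-0.0016 -0.0008] op 0.0198
95.2 th 4.70 fr 2.6 ft 2.0 Fx 5.1 off [-0.0015 -0.0008] op 0.0196
95.7 th 4.80 fr 1.6 ft 2.7 Fx 4.3 off [-0.0013 -0.0008] op 0.0197
96.2 th 4.90 fr 2.9 ft 2.7 Fx 6.5 off [-0.0013 -0.0008] op 0.0197
```

View pics/c1.png

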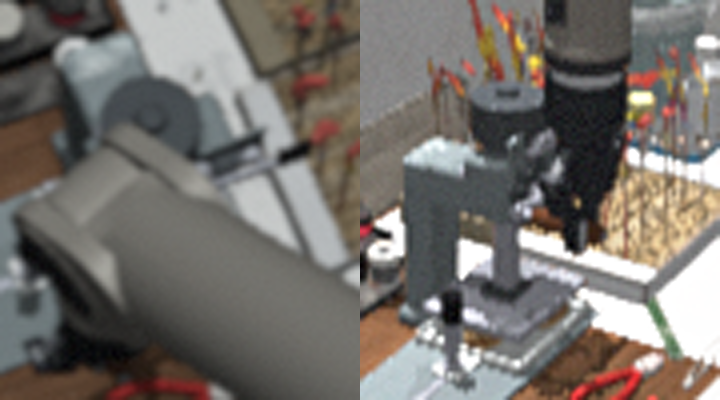

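Run:
```python
from arc import *
th,off=json.load(open("arc.json"))
run(th,5.7,off,step=.04,v=.015,tstop=4)
```

```text
96.6 th 4.94 fr 2.4 ft 3.0 Fx 5.4 off [-0.0011 -0.0008] op 0.0202
96.9 th 4.98 fr 2.1 ft 2.3 Fx 5.6 off [-0.001  -0.0008] op 0.0196
97.2 th 5.02 fr 2.4 ft 2.5 Fx 5.7 off [-0.0009 -0.0008] op 0.0198
97.6 th 5.06 fr 2.9 ft 2.0 Fx 5.3 off [-0.0008 -0.0007] op 0.0197
97.9 th 5.10 fr 2.1 ft 2.9 Fx 5.4 off [-0.0006 -0.0007] op 0.0198
98.2 th 5.14 fr 0.8 ft 2.4 Fx 5.3 off [-0.0006 -0.0006] op 0.0198
98.5 th 5.18 fr 1.8 ft 2.7 Fx 5.7 off [-0.0005 -0.0006] op 0.0201
98.9 th 5.22 fr 2.3 ft 2.1 Fx 4.9 off [-0.0004 -0.0006] op 0.0195
99.2 th 5.26 fr 1.5 ft 2.9 Fx 5.0 off [-0.0003 -0.0005] op 0.0195
99.5 th 5.30 fr 2.3 ft 2.5 Fx 5.2 off [-0.0003 -0.0005] op 0.0196
99.8 th 5.34 fr -0.1 ft -0.2 Fx 6.5 off [-0.0002 -0.0004] op 0.0202
100.2 th 5.38 fr -2.5 ft -11.5 Fx 11.1 off [-0.0002 -0.0004] op 0.0197
STOP
```

```bash
python3 - <<'E'
from arc import *
th,off=json.load(open("arc.json"))
env.movel(P(5.345,off),.01); st()
env.grip(.06); p=st("rel")["tcp_pos"]
env.movel([p[0],p[1],.42],.15)
go([.40,-.16,.42],np.pi/2)
r=shot("d")
print(env.get_state()["qpos"].round(2))
E
python3 ov.py .5835 .015 .033 d 4.94 0 64
```

```text
t 100.53 tcp [0.4493 0.0862 0.2764] F [ 7.5  2.1 -0.7] op 0.0198
rel t 101.0 tcp [0.4486 0.0866 0.2766] F [-0.2  0.3  0.6] op 0.06
[-0.04 -0.06  0.26  1.95  0.01  1.24  1.79]
```

View pics/ov_d_side.png

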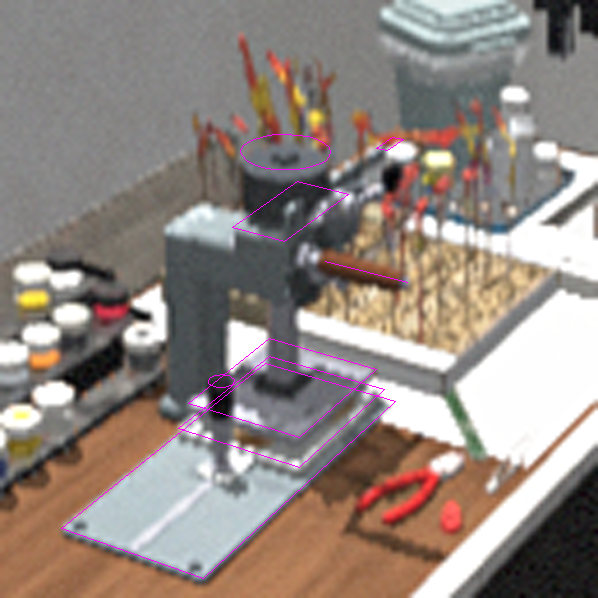

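View pics/ov_d_top.png

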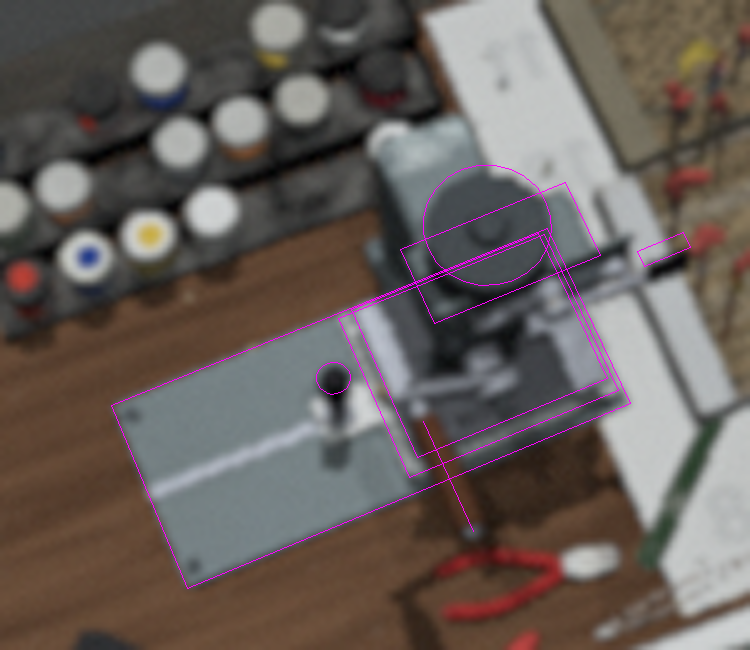

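Run:
```python
from h import *
env.grip(.03,30)
w=PW((-51,-103,222),POSE); go([.43,-.12,.42],.6); o=go([w[0],w[1],.42],.033); print(env.get_state()["qpos"].round(2))
env.movel([w[0],w[1],.32],.2); r=env.movel([w[0],w[1],w[2]+.054],.06,stop_force=5); st(f"down {r}")
env.grip(0,30); st("grip")
shot("e")
cv2.imwrite("pics/e.png",np.hstack([cv2.resize(cv2.imread(f"pics/e_{n}.png")[y:y+90,x:x+90],None,fx=4,fy=4,interpolation=cv2.INTER_CUBIC) for n,x,y in(("top",310,125),("side",290,130))]))
```

```text
[-0.08  0.16  0.16  1.73 -0.03  1.25  0.11]
down False t 106.76 tcp [ 0.5361 -0.0897  0.2762] F [ 0.1 -0.1 -0.6] op 0.0299
grip t 107.06 tcp [ 0.5352 -0.0898  0.2761] F [-5.6 -0.6  4. ] op 0.0099
```

View pics/e.png

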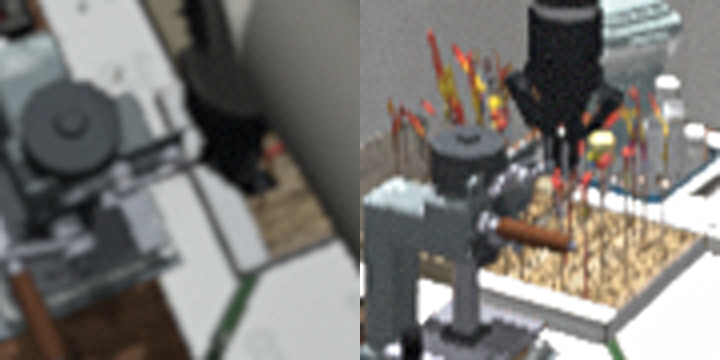

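```bash
python3 - <<'E'
from h import *
p=env.get_state()["tcp_pos"]; y0,z0=-79.,-3.
for al in np.arange(.05,.341,.05).tolist()+[.34]:
    y=y0*np.cos(al)+z0*np.sin(al); z=z0*np.cos(al)-y0*np.sin(al)
    r=env.movel(p+[0,(y-y0)/1000,(z-z0)/1000],.02,stop_force=22); s=env.get_state(); print(round(al,2),s["tcp_pos"].round(4),s["force"].round(1),r)
    if r: break
env.grip(.03); p=st("rel")["tcp_pos"]
env.movel([p[0],p[1],.42],.15); go([.40,-.20,.40],1.0)
env.dwell(.3); shot("f")
E
python3 ov.py .5835 .015 .033 f 4.94 0 64
python3 - <<'E'
import sys; sys.path.insert(0,".")
import os; os.chdir(".")
from h import *
for n,box in(("top",(350,155,378,172)),("side",(330,152,348,180))):
    I=cv2.imread(f"pics/f_{n}.png"); x0,y0,x1,y1=box; m=(I[y0:y1,x0:x1].max(2)<45).astype(np.uint8)
    k,l,s_,c=cv2.connectedComponentsWithStats(m); i=1+s_[1:,4].argmax(); print(n,c[i]+[x0,y0],s_[i,4])
cv2.imwrite("pics/f.png",cv2.resize(cv2.imread("pics/f_side.png")[140:220,295:365],None,fx=7,fy=7,interpolation=cv2.INTER_CUBIC))
cv2.imwrite("pics/L2b.png",cv2.resize(cv2.imread("pics/d_side.png")[140:220,295:365],None,fx=7,fy=7,interpolation=cv2.INTER_CUBIC))
E
```

```text
0.05 [ 0.535  -0.0897  0.2791] [  1.4   0.1 -12.6] False
0.1 [ 0.5351 -0.0895  0.2847] [-3.5  2.1 -3.4] False
0.15 [ 0.5351 -0.0891  0.2884] [-3.6  2.2 -1.4] False
0.2 [ 0.5351 -0.0886  0.2923] [-5.3  2.4  1.6] False
0.25 [ 0.5351 -0.0879  0.2962] [-5.4  1.4  0.3] False
0.3 [ 0.535  -0.087   0.2996] [-5.1  2.4 -2.6] False
0.34 [ 0.5349 -0.0863  0.3018] [ -0.4   1.6 -11.9] False
rel t 109.91 tcp [ 0.5362 -0.0865  0.3038] F [0.3 0.6 0. ] op 0.0297
top [363.41176471 160.35294118] 17
side [339.15384615 163.61538462] 13
```

View pics/f.png

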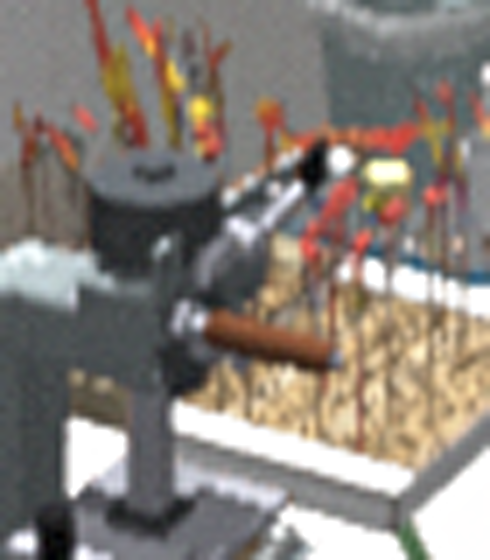

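View pics/L2b.png

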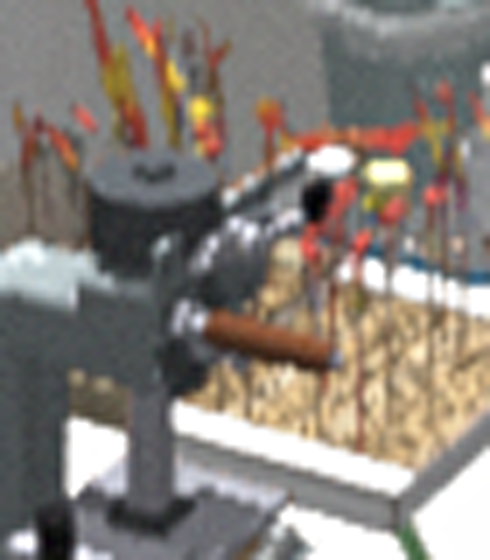

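View pics/f_top.png

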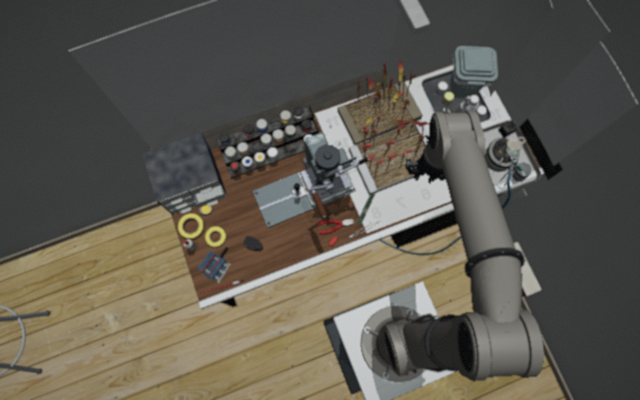

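Run:
```python
from h import *
env.dwell(.5); st(); print(job.job_done())
```

```text
t 112.86 tcp [ 0.4 -0.2  0.4] F [-0.7  0.6  0.3] op 0.0301
the job is handed in; nothing more can be done
None
```

The job is done and handed in at 113 s of the 210 s allowed.

- **Tray and blanks:** I drew the tray out, laid the three blanks flat on its floor and pushed it 0.160 m back to its stop. There was no fourth blank in view. One blank was knocked aside during the run and ended up next to the tweezers. I found it again and picked it up near its stern so as not to touch them.
- **Lever and crank:** I pressed the trip lever until it held by itself, then wound the crank up by 0.4 rad. I let it back slowly in my grip, and the load at the handle stayed at about 2 to 5 N throughout. At crank 4.94 rad the load dropped to zero, which matches the platen resting on flat blanks (about 64 mm down). One step further pushed against the stop with 11.5 N. I then backed off, let go of the crank and lifted the lever.

**Last checks:**
- The paddle is at the same place in both pictures as at the start, so the lever is up.
- The weight, crank and tray match the expected outlines for a platen lowered 64 mm.
- The bystanders and the black look-alike show no visible change.
- I did not see the pawl's nose lying on the wheel directly. I conclude it from the lever being up.
- The tray was already drawn out by about 16 mm at the start, although the task text does not mention it. No other check disagreed.

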